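# Refit the dust tray of the sanding box and flip its status sign

## Task

The emptied dust tray belongs in the bay under the deck of the sanding box. Slide it, flat on the table, between the guides and fully home until the catch snaps in and its wooden front is flush, and then turn the sign on the box half a turn so that its green side squarely faces the front of the box. Leave the things standing around the box where they are.

Things in the scene. Friction and masses are not known exactly. Their poses are not given: they have to be found in the camera images.
- sander: Sanding box fixed to the table: plywood, perforated metal deck, 125 deep x 170 wide x 70 mm high (a spatula on the deck adds 6). Origin: middle of the bay mouth, at table height; x points into the bay, y left, z up. The bay is 134 mm wide, 38 mm high, open below: the tray slides on the table itself. Two steel guides, 33 mm high, flare outward from the mouth's edges to x = -36, y = +-79 mm.
- bay_home (a point): Where the tray's centre lies once it is fully home: in the bay, 50.5 mm behind the mouth, 15 mm above the table, axes as the box. The tray's rear then meets a rubber stop 103 mm behind the mouth and its wooden front stands 2 mm out of the mouth.
- catch_ball (a point): Spring ball catch, ball 16 mm across, hanging from the middle of the bay's ceiling, unseen from outside, 93 mm behind the mouth. Over the last 15 mm the tray's rear wall must be pushed under it, which takes about 5 N; then the ball drops behind that wall and keeps the tray home. This point is the ball's centre, 36 mm above the table.
- tray_mid (a point): Centre of the loose dust tray, 15 mm above its underside: open steel tray 105 long (x) x 130 wide (y) mm, about 0.3 kg; walls 4 mm thick, 30 mm high, floor 3 mm. Its -x end is a wooden front 8 mm thick, 34 mm high (22 mm in the 45 mm wide finger notch). x points from the wooden front to the rear end, which enters the bay first; y to its left. It starts askew before the mouth.
- tray_front (a point): Middle of the outer face of the tray's wooden front, which is smoothly lacquered, so that fingers pushing it can slip sideways along it; 52.5 mm from the tray's centre, 15 mm above its underside (in the finger notch); axes as the tray.
- sign_mid (a point): Centre of the two-sided sign plate, 76 wide (y) x 56 high x 6 mm thick, 123 mm above the table (plate from 95 to 151 mm). It turns about the vertical through this point, on a post 20 mm outside the right wall of the box. Its own -x side is red with a white bar, its +x side green with a white tick. Nothing stands above it.
- sign (a joint): Angle of the sign: 0 = the red side squarely to the front of the box (-x of the box), growing clockwise seen from above to pi = the green side squarely to the front. Stops at 0 and pi; stiff enough to stay where it is left, about 1 N at the plate's edge turns it. At the start it is near 0.
- sanding_block: Bystander: cork sanding block, 39 x 65 x 28 mm, origin at the centre of its underside. To be left alone.
- tower: Bystander: round wooden toy tower, 50 mm across, 106 mm high, origin at the centre of its underside. To be left alone.
- house: Bystander: wooden toy house, 47 x 43 x 109 mm, origin at the centre of its underside. To be left alone.
- mug: Bystander: dotted mug, 92 x 127 x 93 mm with its handle, origin at the centre of its underside. To be left alone.

How it is judged:
On the way, in this order (a step that is already met when the one before it is completed fails the run):
1. the tray is fully home in the bay, past the catch (x of tray_mid in the frame of sander above 0.0465 m and z of tray_mid in the frame of sander below 0.02 m and angle between the x axis of tray_mid and the x axis of sander, either way round below 0.06 rad and x of tray_front in the frame of sander below 0.01 m), for 0.2 s.
2. the sign shows its green side to the front (value of joint sign above 2.95 rad), for 0.2 s.
At the end, for the whole second after the job is handed in: The tray lies still in the bay, past the catch: within 4 mm of its home depth, within 6 mm of the bay's middle and within 0.06 rad of its direction, flat, with its wooden front outward; the sign is at rest within 0.19 rad of showing its green side squarely to the front (all of step 1 and x of tray_mid in the frame of sander below 0.056 m and y of tray_mid in the frame of sander between -0.006 and 0.006 m and linear speed of tray below 0.01 m/s and value of joint sign above 2.95 rad and velocity of joint sign between -0.1 and 0.1 rad/s); the robot touches nothing.
It fails at once if the tray is lifted off the table or tipped (height (world z) of tray_mid above 0.04 m or angle between tray_mid's own z axis and vertical above 0.3 rad).
It fails at once if a thing standing around the box is shifted by more than 20 mm (distance of any of sanding_block, tower, house, mug from where it was at the start of the episode above 0.02 m).
It also fails if it takes over 69 s, if anything falls off the work surface, if the arm or the gripper's body presses on something with over 40 N, if the wrist force passes 120 N, or if a joint passes its speed limit or range.

## Robot

A 7-joint arm with a two-finger parallel gripper is mounted at the origin on a cart in front of the work surface, level with it; the furniture and walls round the work are solid. World frame = base frame: x ahead of the robot, y to its left, z up, the work surface at z = 0. Lengths are in m, angles in rad, forces in N, time in s.
With the tool pointing down it reaches from about 0.425 to 0.825 m from the base axis. Payload 3.6 kg.
Tool frame: the origin (TCP) lies on the centre line of the jaws, within the pads' length; the fingertips stand 17 mm ahead of it and the grasp point (between the pads) lies 2 mm behind it; z points along the fingers, x is the direction in which the jaws open and shut, and the axes are right-handed (so a half turn about z gives the same grasp; the last joint's range is limited). The gripper opens to 93 mm and grips with 3 to 60 N. Pads are 15 mm wide; open, the fingers measure 128 mm over their backs; the gripper's body (75 mm by 188 mm) begins 65 mm behind the grasp point.
Start: joints at [1.177, 0.615, -0.013, 1.423, 0.008, 1.103, -0.04], TCP at [0.234, -0.606, 0.236] pointing down, gripper open.
Joint ranges: [-3.12, 3.12], [-0.3, 2.06], [-1.34, 1.32], [0.26, 2.42], [-1.36, 4.5], [0.01, 1.98], [-2.84, 2.84]. Speed limits (rad/s): [2.79, 2.79, 3.14, 3.14, 3.14, 3.14, 3.14].

## Interface

Orientations are given as a unit quaternion [w, x, y, z].
In Python, from station import get_state, read_camera, camera_params, close_job gives the robot as it stands. The module is installed in compiled form; this text tells all that it offers.
- The arm moves only by the shell command python3 -m pendant 'ROWS' [FORCE]. ROWS is JSON, a list that holds one entry, the list of rows, each a list of 7 numbers: the shift along the tool's x, y, z in cm, then the turn, a rotation vector about the tool's x, y, z in degrees, then the opening, from 0 (shut) to 1 (fully open). In form: [[[dx, dy, dz, wx, wy, wz, fingers], ...]]. A call has 1 to 12 rows; each row shifts and turns the pose as measured when the row begins, along the tool's axes as they then stand; what a row does not reach is not made up. A row lasts 1/10 s, in which the tool goes at most 50 mm and 8.59 degrees, less where a joint would pass 70% of its speed; a pose out of reach is approached as far as the arm can. A call with a gripper value outside its range is refused whole. The fingers move at their own pace and stop on an object; FORCE is the grip in N (left out, the last holds). Time passes only in rows, so rows that do not move let the fingers close. It gives the time, the measured TCP pose, the force and the opening at its end, in the units of the state.
- get_state(): the state, without advancing time (a new reading comes with each control period).
- read_camera(name): name is "scene" or "side" or "wrist"; returns the picture (480x640x3 uint8, blue, green, red); there is no depth.
- camera_params(name): a dict with "fov_y" (degrees; the focal length in pixels is half the picture's height over the tangent of half this angle, whatever the lens; pixels are square), "cx", "cy" (the principal point, pixels), "k1" (the pictures are not rectified: a ray, as slopes to the right and down, at radius r is drawn at 1 + k1 r^2 times it, then the intrinsics apply), "world_to_cam" (4x4, takes a point from world to camera coordinates). Camera axes: x right, y down, z forward; pixel columns grow to the right and rows downward; lengths in m; the calibration is good to about 2 mm. A picture is of the moment at which its call begins: read the wrist's pose just before it. camera_params takes no time and is no camera call; for the wrist camera it gives the pose at the moment of the call.
- close_job(): hands the job in, once; it reports no verdict.
The state is a dict: "time": time; "joint_positions": joint angles; "joint_velocities": joint speeds; "joint_efforts": joint torques, N m; "position": TCP position; "tool_rot": TCP orientation; "wrist_force": force on the tool from outside, world axes, zero at the start; "wrist_torque": the same for the moment, N m; "opening": finger opening in m.
Only numpy, scipy, OpenCV 4.12 (cv2) and the standard library are available. Lean on these libraries where they do the work, as an engineer would, in place of code of your own. Each camera call takes 0.05 s, during which the arm holds its last target.

## Working session

There is one attempt and no reset: what is moved stays moved. The work goes in short steps, Python scripts to look and compute and a shell command to move; the robot and the scene stay as the last step left them, time stands still between calls to the robot, and variables do not carry over. Pictures are saved under pics/ and viewed, and the job is handed in when it is done.

```bash
mkdir -p pics; python3 - <<'E'
from station import *
import cv2
s=get_state(); print(s)
for n in("scene","side","wrist"):
    p=camera_params(n); print(n,p)
    cv2.imwrite(f"pics/{n}0.png",read_camera(n))
E
```

```text
{'time': 0.0, 'joint_positions': array([ 1.17649722,  0.61590598, -0.0126545 ,  1.42490225,  0.00810127,
        1.10339111, -0.04038764]), 'joint_velocities': array([ 0.00061518,  0.00075502, -0.00010492, -0.00049987,  0.00017198,
       -0.0006106 , -0.00120209]), 'joint_efforts': array([ 1.75241175e-04, -4.58923817e+01,  2.08875602e-01, -1.65738523e+01,
       -6.11531781e-02,  2.04654399e-02,  2.23958041e-04]), 'position': array([ 0.233473  , -0.60581604,  0.2344885 ]), 'tool_rot': array([-7.16822379e-04,  8.24519139e-01, -5.65832622e-01, -1.05855276e-03]), 'wrist_force': array([ 0.2413294 , -0.54244587,  0.16700049]), 'wrist_torque': array([-0.02033515, -0.0094255 ,  0.00934853]), 'opening': 0.09286130923644931}
scene {'fov_y': 49.112195462409076, 'cx': 312.325018288766, 'cy': 229.9023135764131, 'k1': -0.1573540280635063, 'world_to_cam': array([[ 0.88592315,  0.46381725, -0.00370515, -0.52923718],
       [ 0.35561396, -0.68433256, -0.63657494, -0.12425977],
       [-0.29778999,  0.56263888, -0.77120595,  1.62309203],
       [ 0.        ,  0.        ,  0.        ,  1.        ]])}
side {'fov_y': 54.61617104611043, 'cx': 319.871367316423, 'cy': 235.92339963958432, 'k1': -0.10919845659458638, 'world_to_cam': array([[-0.68097296, -0.73229207, -0.00491481,  0.4019169 ],
       [-0.51599129,  0.48457133, -0.7063594 ,  0.34279836],
       [ 0.51964297, -0.47847565, -0.70783631,  0.8173073 ],
       [ 0.        ,  0.        ,  0.        ,  1.        ]])}
wrist {'fov_y': 65.99942536621272, 'cx': 322.13910706928914, 'cy': 234.69443225673388, 'k1': 0.010523523603942871, 'world_to_cam': array([[ 0.36014638, -0.93289396, -0.001856  , -0.64881019],
       [-0.90297486, -0.34909447,  0.25053832, -0.02977483],
       [-0.2343736 , -0.08855455, -0.9681049 ,  0.38979413],
       [ 0.        ,  0.        ,  0.        ,  1.        ]])}
```

View pics/scene0.png

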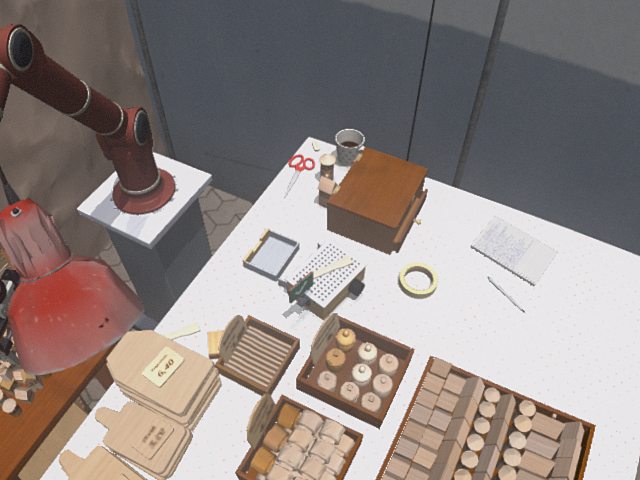

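View pics/side0.png

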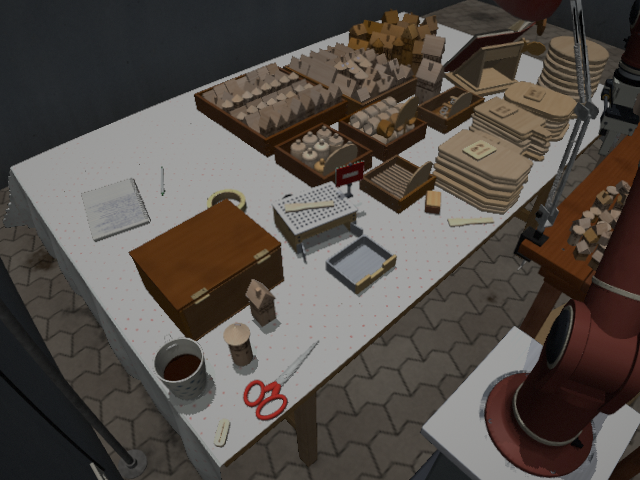

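View pics/wrist0.png

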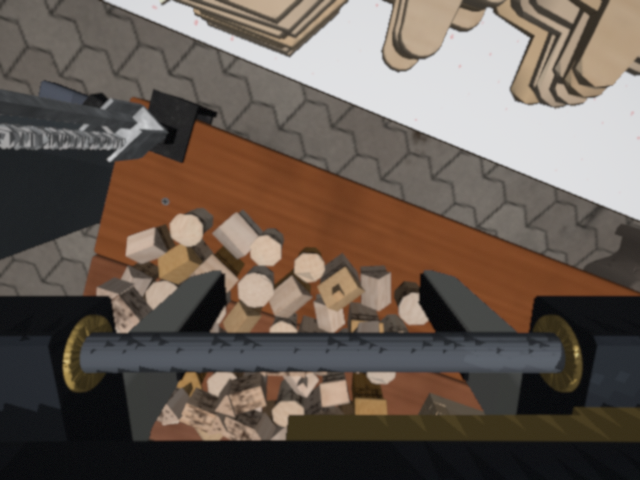

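The scene view shows the tray at about (271,254) and the sanding box at (330,275), with the sign at about (300,288). In the side view the tray is at (361,262) and the box at (315,212). I'll zoom in on both.

```bash
cat > h.py <<'E'
import numpy as np, cv2
from station import *
def K(p):
    f=240/np.tan(np.radians(p["fov_y"]/2)); return np.array([[f,0,p["cx"]],[0,f,p["cy"]],[0,0,1.]]), np.array([p["k1"],0,0,0,0.])
def ray(p,uv):
    k,d=K(p); n=cv2.undistortPoints(np.array([[uv]],float),k,d)[0,0]
    M=p["world_to_cam"]; R=M[:3,:3]; t=M[:3,3]
    return -R.T@t, R.T@np.array([n[0],n[1],1.])
def onz(p,uv,z):
    o,d=ray(p,uv); return o+d*(z-o[2])/d[2]
def proj(p,X):
    k,d=K(p); M=p["world_to_cam"]
    return cv2.projectPoints(np.array(X,float).reshape(-1,1,3),cv2.Rodrigues(M[:3,:3])[0],M[:3,3],k,d)[0][:,0]
def tri(p,u,q,v):
    o1,d1=ray(p,u);o2,d2=ray(q,v)
    s=np.linalg.lstsq(np.c_[d1,-d2],o2-o1,rcond=None)[0]
    a=o1+d1*s[0];b=o2+d2*s[1]; return (a+b)/2,np.linalg.norm(a-b)
E
python3 - <<'E'
import cv2
a=cv2.imread("pics/scene0.png")[215:330,230:380]; cv2.imwrite("pics/sceneC.png",cv2.resize(a,None,fx=5,fy=5,interpolation=cv2.INTER_CUBIC))
a=cv2.imread("pics/side0.png")[150:300,255:415]; cv2.imwrite("pics/sideC.png",cv2.resize(a,None,fx=4,fy=4,interpolation=cv2.INTER_CUBIC))
E
```

```text
(no output)
```

View pics/sceneC.png

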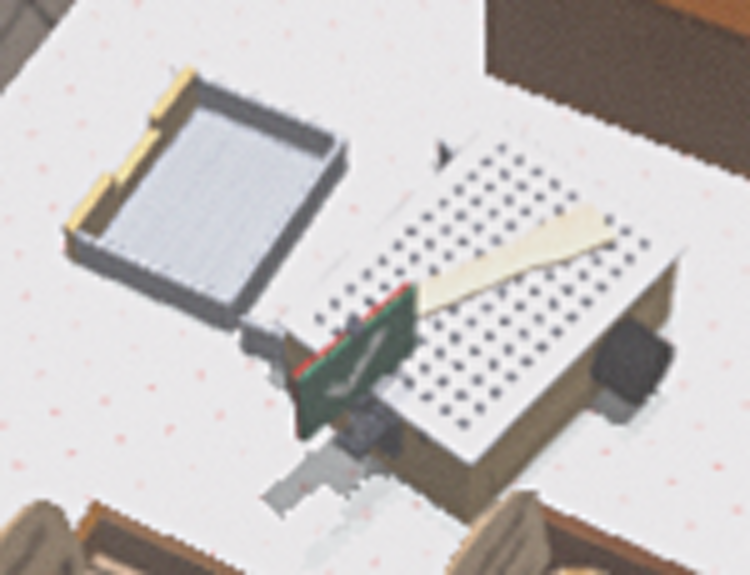

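View pics/sideC.png

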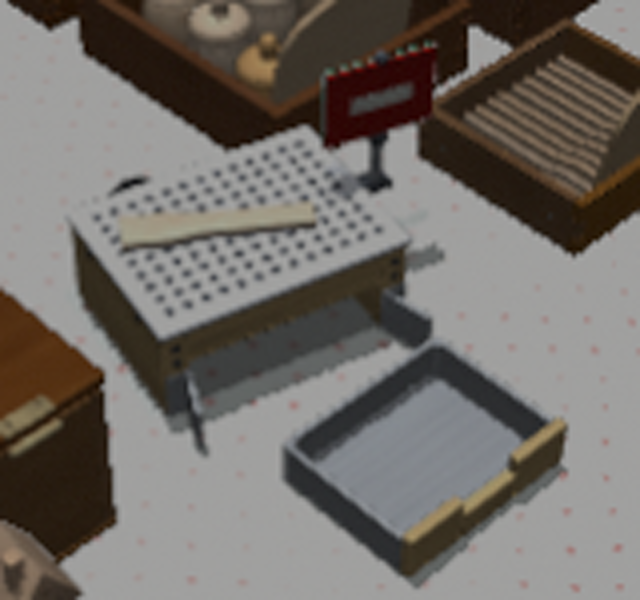

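```bash
python3 - <<'E'
from h import *
P=camera_params("side");S=camera_params("scene")
sd=lambda x,y:(255+(x+.5)/4-.5,150+(y+.5)/4-.5); sc=lambda x,y:(230+(x+.5)/5-.5,215+(y+.5)/5-.5)
def show(nm,a,b,z):
    A=onz(P,sd(*a),z);B=onz(S,sc(*b),z); T,g=tri(P,sd(*a),S,sc(*b)); print(nm,A[:2].round(4),B[:2].round(4),T.round(4),round(g,4))
show("FL",(165,337),(490,137),.07);show("RL",(72,220),(683,248),.07);show("FR",(410,238),(287,330),.07);show("RR",(303,127),(470,463),.07)
show("tray rL?",(285,450),(345,143),.03);show("tray rR",(436,345),(235,305),.03)
show("tray fL",(405,541),(193,70),.034);show("tray fR",(564,423),(68,230),.034)
# guide ends
show("gL",(203,450),(445,150),.0);show("gR",(430,340),(245,335),.0)
show("sign top mid",(382,60),(352,320),.151)
E
```

```text
FL [0.621  0.0462] [0.6269 0.0319] [0.6257 0.0397 0.0615] 0.0046
RL [0.7375 0.0212] [0.7481 0.0126] [0.7457 0.0168 0.0626] 0.0024
FR [ 0.5838 -0.118 ] [ 0.5916 -0.1261] [ 0.5889 -0.1229  0.0638] 0.0012
RR [ 0.7062 -0.1455] [ 0.7087 -0.1529] [ 0.7086 -0.1498  0.066 ] 0.0027
tray rL? [0.5365 0.031 ] [0.5444 0.0198] [0.5415 0.0257 0.0218] 0.0009
tray rR [ 0.5357 -0.0935] [ 0.5448 -0.1022] [ 0.5412 -0.0986  0.0227] 0.0019
tray fL [0.4413 0.0315] [0.445  0.0234] [0.4433 0.0276 0.0288] 0.002
tray fR [ 0.4389 -0.098 ] [ 0.4423 -0.1039] [ 0.4407 -0.1014  0.03  ] 0.0008
gL [0.5891 0.0479] [0.5851 0.0618] [0.586  0.0541 0.0081] 0.0056
gR [ 0.5606 -0.1172] [ 0.5475 -0.0995] [ 0.5523 -0.1069  0.0131] 0.0005
sign top mid [ 0.6472 -0.1539] [ 0.6456 -0.1532] [ 0.6462 -0.1533  0.1517] 0.0008
```

Averaging the two views puts the tray at about (0.49,-0.037) with yaw near -1°. The box mouth is at about (0.606,-0.04) with yaw near -12°. The views disagree by 8 mm, so I'll sweep the wrist camera over the tray and box for a better measurement.

```bash
python3 -m pendant '[[[-4.5,0,-0.5,0,0,-4,1],[-4.5,0,-0.5,0,0,-4,1],[-4.5,0.1,-0.5,0,0,-4,1],[-4.5,0.1,-0.5,0,0,-4,1],[-4.5,0.1,-0.5,0,0,-4,1],[-4.5,0.2,0,0,0,-4,1],[-4.5,0.2,0,0,0,-4,1],[-4.5,0.2,0,0,0,-4,1]]]'; python3 -m pendant '[[[-4.5,0.3,0,0,0,-4,1],[-4.5,0.3,0,0,0,-4,1],[-4.5,1,0,0,0,-4,1],[-4.5,2,0,0,0,-4,1],[-4.5,2,0,0,0,-4,1],[-3,2,0,0,0,-3,1],[0,3,0,0,0,0,1],[0,0,0,0,0,0,1]]]'
python3 - <<'E'
from h import *
s=get_state();print(s["position"],s["tool_rot"],s["wrist_force"])
cv2.imwrite("pics/w1.png",read_camera("wrist"))
E
```

```text
time: 0.95
position: [0.017, -0.3141, 0.2561]
tool_rot: [-0.002, 0.953, -0.301, -0.002]
wrist_force: [-1.5, -1.0, 1.0]
opening: 0.0932
time: 1.75
position: [-0.2431, -0.2984, 0.2578]
tool_rot: [0.0, 0.994, -0.113, -0.002]
wrist_force: [0.6, 0.9, -0.3]
opening: 0.093
[-0.2431495  -0.29836221  0.2578142 ] [ 1.92718768e-05  9.93614217e-01 -1.12804165e-01 -2.45114542e-03] [ 0.6313694   0.93643488 -0.30564019]
```

View pics/w1.png

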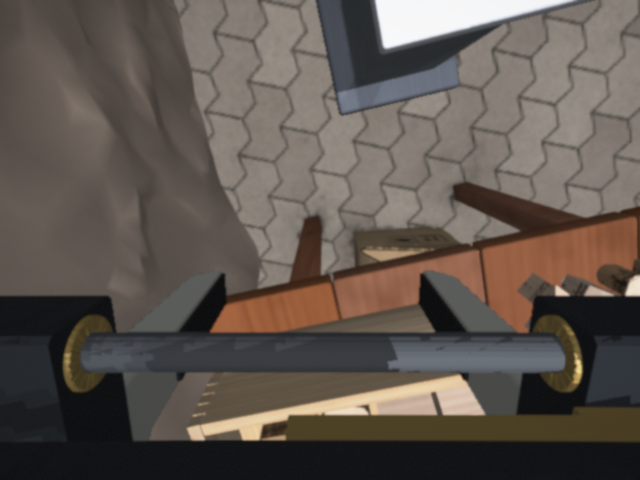

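I mixed up the tangential and radial axes, so the arm moved the wrong way, though nothing was touched. Before coming back I'll locate the lamp, since it may be in the way.

```bash
python3 - <<'E'
from h import *
P=camera_params("side");S=camera_params("scene");W=camera_params("wrist")
s=get_state();print(s["joint_positions"].round(2))
print("lamp base z -.0:",onz(P,(537,240),0))
# initial wrist cam
W0=dict(W);W0["world_to_cam"]=np.array([[ 0.36014638,-0.93289396,-0.001856,-0.64881019],[-0.90297486,-0.34909447,0.25053832,-0.02977483],[-0.2343736,-0.08855455,-0.9681049,0.38979413],[0,0,0,1]])
print(tri(W0,(180,140),P,(537,240)))
for z in(0.1,.2,.3,.4,.5,.6): print(z,onz(P,(577,60),z)[:2],onz(P,(530,5),z)[:2],onz(S,(70,320),z)[:2],onz(S,(15,212),z)[:2],onz(S,(130,310),z)[:2])
for n in("scene","side"): cv2.imwrite(f"pics/{n}1.png",read_camera(n))
E
```

```text
[ 1.97  0.18  0.27  2.1  -0.05  0.88  2.04]
lamp base z -.0: [ 2.42537407e-01 -4.27849600e-01  1.11022302e-16]
(array([ 0.24480074, -0.44299299, -0.01283987]), np.float64(0.002345162521604371))
0.1 [ 0.57935092 -1.34058503] [ 1.01803483 -1.79219728] [ 0.19575153 -0.48983349] [-0.2126193  -0.30929406] [ 0.31009214 -0.39457274]
0.2 [ 0.50275842 -1.0832131 ] [ 0.88073609 -1.47233006] [ 0.27053051 -0.51439243] [-0.09969895 -0.35071518] [ 0.37419183 -0.42802893]
0.3 [ 0.42616592 -0.82584118] [ 0.74343736 -1.15246284] [ 0.34530948 -0.53895137] [ 0.0132214 -0.3921363] [ 0.43829152 -0.46148512]
0.4 [ 0.34957343 -0.56846925] [ 0.60613862 -0.83259561] [ 0.42008845 -0.56351031] [ 0.12614175 -0.43355742] [ 0.50239121 -0.4949413 ]
0.5 [ 0.27298093 -0.31109733] [ 0.46883989 -0.51272839] [ 0.49486742 -0.58806926] [ 0.2390621  -0.47497855] [ 0.56649089 -0.52839749]
0.6 [ 0.19638844 -0.0537254 ] [ 0.33154115 -0.19286117] [ 0.56964639 -0.6126282 ] [ 0.35198245 -0.51639967] [ 0.63059058 -0.56185368]
```

View pics/scene1.png

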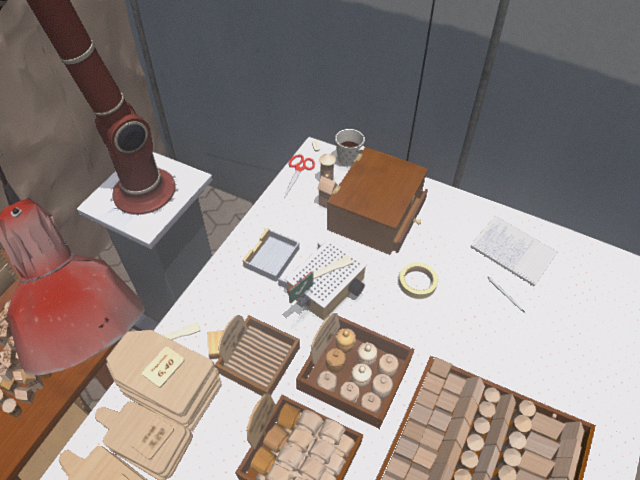

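View pics/side1.png

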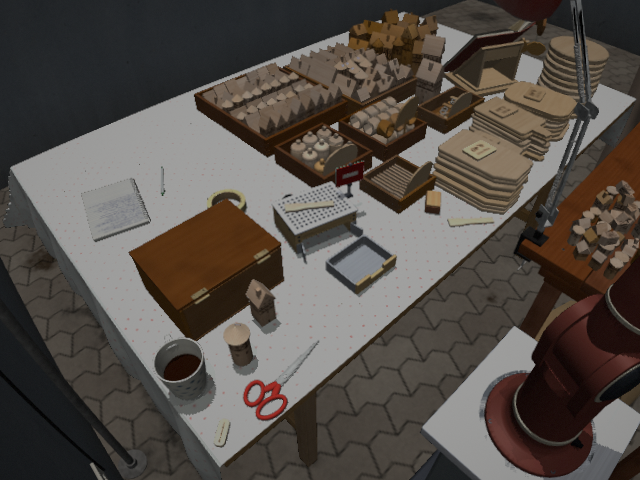

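```bash
python3 - <<'E'
from h import *
P=camera_params("side");S=camera_params("scene");W0=dict(camera_params("wrist"))
W0["world_to_cam"]=np.array([[ 0.36014638,-0.93289396,-0.001856,-0.64881019],[-0.90297486,-0.34909447,0.25053832,-0.02977483],[-0.2343736,-0.08855455,-0.9681049,0.38979413],[0,0,0,1]])
for u in((100,138),(2,135)):
  for z in(0,.1,.15,.2,.25,.3):
    X=onz(W0,u,z);print(u,z,X[:2].round(3),proj(P,X).round(0))
print("vertical",[proj(P,(.244,-.44,z)).round(0).tolist() for z in(0,.1,.2,.3,.4)])
a=cv2.imread("pics/side0.png")[0:270,480:640]; cv2.imwrite("pics/lampC.png",cv2.resize(a,None,fx=2.2,fy=2.2))
E
```

```text
(100, 138) 0 [ 0.218 -0.373] [[535. 256.]]
(100, 138) 0.1 [ 0.239 -0.427] [[551. 211.]]
(100, 138) 0.15 [ 0.25  -0.454] [[560. 188.]]
(100, 138) 0.2 [ 0.26  -0.481] [[568. 165.]]
(100, 138) 0.25 [ 0.27  -0.509] [[576. 140.]]
(100, 138) 0.3 [ 0.281 -0.536] [[584. 116.]]
(2, 135) 0 [ 0.186 -0.282] [[528. 284.]]
(2, 135) 0.1 [ 0.215 -0.36 ] [[547. 230.]]
(2, 135) 0.15 [ 0.23  -0.399] [[557. 203.]]
(2, 135) 0.2 [ 0.244 -0.438] [[566. 175.]]
(2, 135) 0.25 [ 0.259 -0.477] [[575. 148.]]
(2, 135) 0.3 [ 0.274 -0.516] [[584. 120.]]
vertical [[[539.0, 237.0]], [[552.0, 208.0]], [[566.0, 175.0]], [[582.0, 138.0]], [[600.0, 95.0]]]
```

View pics/lampC.png

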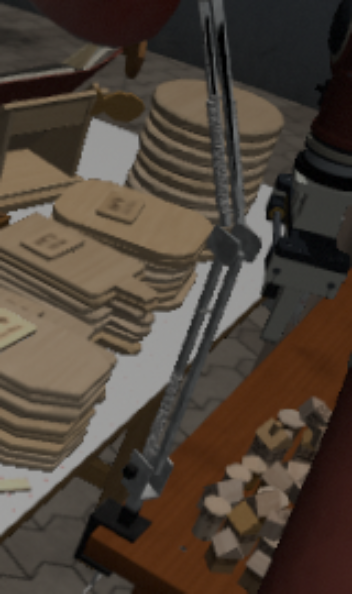

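The lamp stands at about (0.244,-0.44) and leans outward, so I'll pass inside it at a radius of about 0.3.

```bash
python3 -m pendant '[[[4,-1,0,0,0,0,1],[4,-1,0,0,0,0,1],[4,-1,0,0,0,0,1],[4,-1,0,0,0,0,1],[4,-1,0,0,0,0,1],[3.7,-0.5,0,0,0,0,1],[0,0,0,0,0,0,1]]]'; python3 - <<'E'
from h import *
s=get_state();print(s["position"],s["tool_rot"],s["joint_positions"].round(2))
E
```

```text
time: 2.6
position: [0.0115, -0.2872, 0.2569]
tool_rot: [-0.001, 0.994, -0.113, -0.002]
wrist_force: [-0.3, 0.2, -0.1]
opening: 0.093
[ 0.01154888 -0.28716006  0.25688868] [-8.96630514e-04  9.93610038e-01 -1.12844927e-01 -2.07639564e-03] [ 1.49  0.02 -0.04  2.28  0.01  0.85  1.22]
```

```bash
python3 -m pendant '[[[3.4,-1.7,0,0,0,0,1],[3.4,-1.7,0,0,0,0,1],[3.4,-1.7,0,0,0,0,1],[3.4,-1.7,0,0,0,0,1],[2.4,-3.1,0,0,0,0,1],[2.4,-3.1,0,0,0,0,1],[2.4,-3.1,0,0,0,0,1],[2.4,-3.1,0,0,0,0,1],[2.9,-3.2,0,0,0,0,1],[2.9,-3.2,0,0,0,0,1],[2.9,-3.2,0,0,0,0,1],[2.9,-3.2,0,0,0,0,1]]]'; python3 -m pendant '[[[4,0,0,0,0,0,1],[4,0,0,0,0,0,1],[0,0,0,0,0,0,1]]]'; python3 - <<'E'
from h import *
s=get_state();print(s["position"],s["tool_rot"],s["joint_positions"].round(2))
cv2.imwrite("pics/w2.png",read_camera("wrist"))
E
```

```text
time: 3.8
position: [0.4231, -0.0497, 0.2532]
tool_rot: [0.008, 0.993, -0.122, -0.006]
wrist_force: [1.1, -1.0, 0.3]
opening: 0.0932
time: 4.1
position: [0.5043, -0.0661, 0.2518]
tool_rot: [0.009, 0.993, -0.117, -0.006]
wrist_force: [-1.4, 0.4, 0.0]
opening: 0.0932
[ 0.50428385 -0.06608573  0.25176414] [ 0.00860092  0.99311933 -0.11663623 -0.00600044] [ 0.48  0.44 -0.59  1.78  0.3   1.02 -0.45]
```

View pics/w2.png

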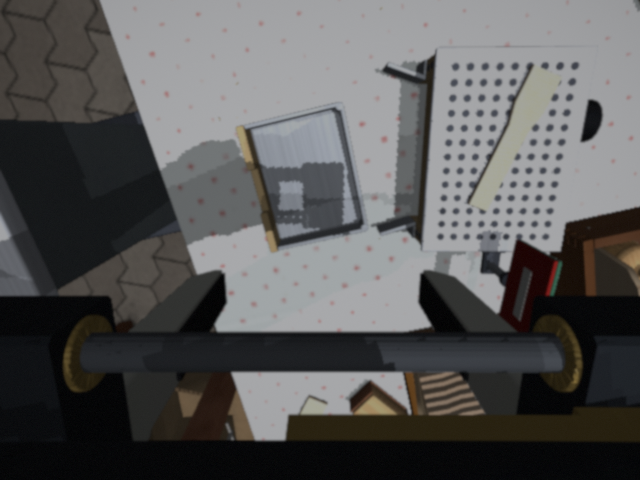

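The overhead wrist view shows the tray at (250–365, 105–250), the box deck at (420–590, 45–250) and the guides' outer ends at about (382,68) and (380,228). I'll zoom in to pick corners.

```bash
python3 - <<'E'
import cv2
a=cv2.imread("pics/w2.png")
cv2.imwrite("pics/w2a.png",cv2.resize(a[90:260,220:400],None,fx=4,fy=3.5,interpolation=cv2.INTER_CUBIC)[:600])
cv2.imwrite("pics/w2b.png",cv2.resize(a[30:270,370:620],None,fx=3,fy=2.5,interpolation=cv2.INTER_CUBIC))
E
```

```text
(no output)
```

View pics/w2a.png

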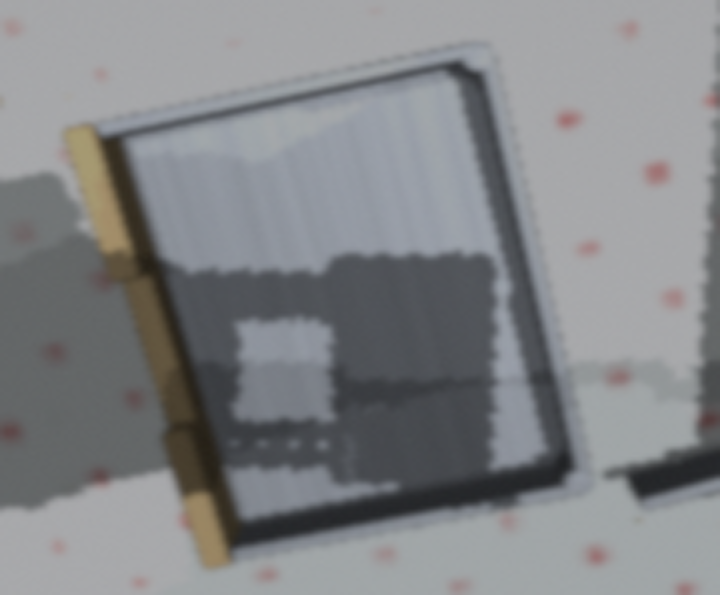

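View pics/w2b.png

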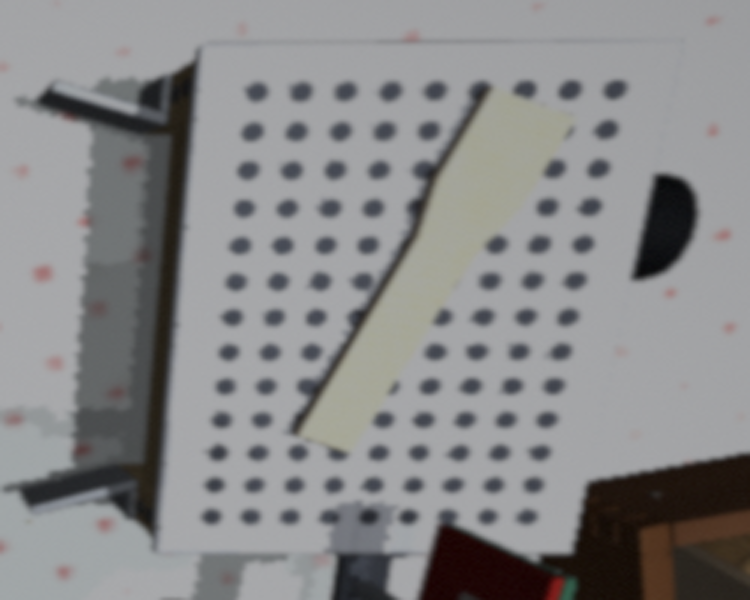

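```bash
python3 - <<'E'
from h import *
W=camera_params("wrist")
a=lambda x,y:(220+(x+.5)/4-.5,90+(y+.5)/3.5-.5)
b=lambda x,y:(370+(x+.5)/3-.5,30+(y+.5)/2.5-.5)
ang=lambda v:np.degrees(np.arctan2(v[1],v[0]))
def quad(fl,fr,rl,rr):
    print("w",np.linalg.norm(fl-fr),np.linalg.norm(rl-rr),"d",np.linalg.norm(rl-fl),np.linalg.norm(rr-fr))
    print("ang y-90",ang(fl-fr)-90,ang(rl-rr)-90,"x",ang(rl-fl),ang(rr-fr)); 
D=[onz(W,b(*q),.07)[:2] for q in((203,43),(155,550),(683,38),(575,555))]
quad(*D);print(D,"mouth",(D[0]+D[1])/2, "rear",(D[2]+D[3])/2)
T=[onz(W,a(*q),z)[:2] for q,z in(((66,128),.034),((205,568),.034),((493,42),.03),((588,490),.03))]
quad(*T);print(T,"front",(T[0]+T[1])/2,"rear",(T[2]+T[3])/2)
print("guides ends top .033",[onz(W,b(*q),.033)[:2] for q in((55,84),(22,490))])
H=[onz(W,b(*q),.07)[:2] for q in((257,91),(212,516),(615,90),(526,516))]
quad(*H)
E
```

```text
w 0.17148460306118332 0.17342982981938485 d 0.126567869650695 0.12907384774609834
ang y-90 -13.397685562182744 -12.571218890769714 x -13.096363742745138 -13.957699875516553
[array([0.62119411, 0.0471316 ]), array([ 0.58145965, -0.11968609]), array([0.74446999, 0.01845265]), array([ 0.70672247, -0.15081941])] mouth [ 0.60132688 -0.03627725] rear [ 0.72559623 -0.06618338]
w 0.12869904035610671 0.12728867187281598 d 0.1035580682845044 0.10197653716117745
ang y-90 -0.6406404640737975 -1.3536329955707345 x -0.9383800300825811 -0.14503356690543728
[array([0.43713646, 0.02843642]), array([ 0.43569747, -0.10025458]), array([0.54068064, 0.02674044]), array([ 0.53767368, -0.10051271])] front [ 0.43641696 -0.03590908] rear [ 0.53917716 -0.03688614]
guides ends top .033 [array([0.5873378 , 0.04900982]), array([ 0.54864743, -0.09798258])]
w 0.1440106369410668 0.1433874950867524 d 0.09585020763388473 0.09526146353178586
ang y-90 -13.148652419850478 -13.38312663323552 x -13.514608425879402 -13.141351763016015
```

Box yaw is -13.2° with the mouth at (0.601,-0.036). Tray yaw is -0.8° with its front at (0.436,-0.036). The sizes agree with the given ones. I'll grip the wooden front in its notch and work out that move.

```bash
cat >> h.py <<'E'
from scipy.spatial.transform import Rotation as Ro
def goto(p,yaw):
    s=get_state();q=s["tool_rot"];R=Ro.from_quat([q[1],q[2],q[3],q[0]])
    y=np.radians(yaw);T=Ro.from_matrix(np.array([[np.cos(y),np.sin(y),0],[np.sin(y),-np.cos(y),0],[0,0,-1.]]))
    print("t",s["time"],"pos",s["position"].round(4),"d cm",(R.inv().apply(np.array(p)-s["position"])*100).round(2),"rot deg",np.degrees((R.inv()*T).as_rotvec()).round(2),"F",s["wrist_force"].round(1),"open",round(s["opening"],4))
M=np.array([.6013,-.0363]);BX=np.array([.9736,-.2284]);BY=np.array([.2284,.9736]);BYAW=-13.2
def box(x,y,z): return np.r_[M+x*BX+y*BY,z]
def tobox(p): d=np.array(p[:2])-M; return d@BX,d@BY
E
python3 -c "
from h import *
goto((.4404,-.036,.12),-.8)"
```

```text
t 4.15 pos [ 0.5016 -0.0655  0.2517] d cm [-6.46 -1.72 13.22] rot deg [  1.03   0.87 -12.56] F [-0.2 -0.1 -1.1] open 0.0927
```

```bash
python3 -m pendant '[[[-1.6,-0.4,3.3,0.3,0.3,-4,0.5],[-1.6,-0.4,3.3,0.3,0.3,-4,0.5],[-1.6,-0.4,2.5,0.4,0.3,-4.5,0.5],[-1.6,-0.4,0.8,0,0,0,0.5],[0,0,0,0,0,0,0.5],[0,0,0,0,0,0,0.5]]]' 20; python3 - <<'E'
from h import *
goto((.4404,-.036,.12),-.8)
W=camera_params("wrist");cv2.imwrite("pics/w3.png",read_camera("wrist"))
goto((.4404,-.036,.12),-.8)
np.save("w3.npy",W["world_to_cam"])
E
```

```text
time: 4.75
position: [0.4272, -0.0463, 0.1514]
tool_rot: [0.004, 1.0, -0.003, -0.002]
wrist_force: [0.7, -0.2, 0.0]
opening: 0.05
t 4.75 pos [ 0.4272 -0.0463  0.1514] d cm [ 1.32 -1.07  3.12] rot deg [0.48 0.27 0.42] F [ 0.7 -0.2  0. ] open 0.05
t 4.8 pos [ 0.4273 -0.0463  0.1514] d cm [ 1.32 -1.07  3.13] rot deg [0.48 0.28 0.41] F [-1.3 -0.3  1.5] open 0.0477
```

View pics/w3.png

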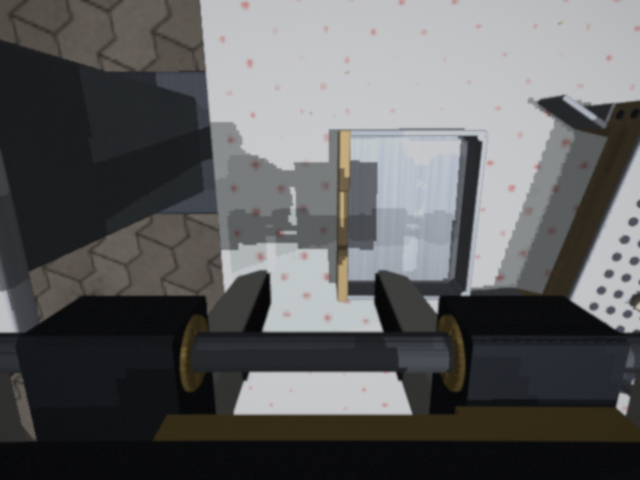

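The tray's wooden front appears as a vertical strip at column 338–350, rows 130–301. The rear-left corner is at (487,131).

```bash
python3 - <<'E'
from h import *
W=camera_params("wrist")
for q,z in(((337.5,129.5),.034),((337.5,301.5),.034),((487,130.5),.03),((471,298),.03)): print(onz(W,q,z).round(4))
g=[onz(W,q,.033) for q in((530,98),)]; print(g, tobox(g[0]))
e1=onz(W,(640,100),.07);e2=onz(W,(572,297),.07); print(e1,e2,tobox(e1),tobox(e2),np.degrees(np.arctan2(*(e1-e2)[[1,0]]))-90)
E
```

```text
[0.4379 0.0282 0.034 ]
[ 0.4384 -0.1012  0.034 ]
[0.5426 0.0268 0.03  ]
[ 0.544  -0.1005  0.03  ]
[array([0.56787916, 0.04763541, 0.033     ])] (np.float64(-0.05170937873109089), np.float64(0.07408619951510234))
[0.61189862 0.04260348 0.07      ] [ 0.59397719 -0.0814573   0.07      ] (np.float64(-0.007702733932541765), np.float64(0.07924114995126946)) (np.float64(0.0031844441735620647), np.float64(-0.04563767879755078)) -8.219905596197833
```

```bash
python3 -m pendant '[[[1.5,-1,0,0.5,0.3,0.2,0.5],[0,0,2.5,0,0,0,0.5],[0,0,2.5,0,0,0,0.5],[0,0,2,0,0,0,0.5],[0,0,0,0,0,0,0.5],[0,0,0,0,0,0,0.5]]]' 20; python3 -c "
from h import *
goto((.442,-.0365,.027),-.4)
cv2.imwrite('pics/w4.png',read_camera('wrist'))"
```

```text
time: 5.4
position: [0.4532, -0.0386, 0.0855]
tool_rot: [0.001, 1.0, -0.008, 0.01]
wrist_force: [-0.3, 0.3, -0.7]
opening: 0.0463
t 5.4 pos [ 0.4532 -0.0386  0.0855] d cm [-1.24 -0.21  5.82] rot deg [ 0.14 -1.17 -0.54] F [-0.3  0.3 -0.7] open 0.0463
```

View pics/w4.png

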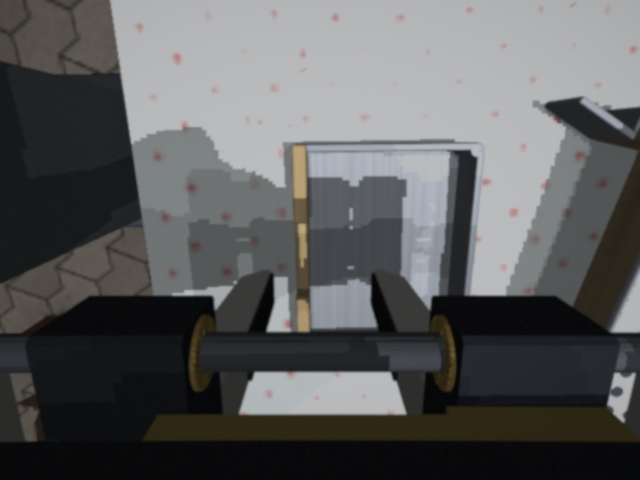

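```bash
python3 -m pendant '[[[-1.2,-0.2,0,0.1,-1.2,-0.5,0.5],[0,0,0,0,0,0,0.5],[0,0,0,0,0,0,0.5]]]' 20; python3 -c "
from h import *
goto((.442,-.0365,.027),-.4);print(get_state()['joint_positions'].round(2))"
```

```text
time: 5.75
position: [0.4419, -0.0366, 0.0879]
tool_rot: [0.001, 1.0, -0.004, 0.002]
wrist_force: [0.1, 0.4, 0.4]
opening: 0.0465
t 5.75 pos [ 0.4419 -0.0366  0.0879] d cm [-0.01 -0.02  6.09] rot deg [ 0.07 -0.18 -0.06] F [0.1 0.4 0.4] open 0.0465
[ 0.37  0.59 -0.49  2.15  0.55  0.52 -0.54]
```

```bash
python3 -m pendant '[[[0,0,1,0,0,0,0.5],[0,0,1,0,0,0,0.5],[0,0,0,0,0,0,0.5]]]' 20; python3 -c "
from h import *
goto((.442,-.0365,.027),-.4)"
```

```text
time: 6.05
position: [0.4425, -0.037, 0.0671]
tool_rot: [0.001, 1.0, -0.004, 0.003]
wrist_force: [0.5, 0.6, -0.9]
opening: 0.0466
t 6.05 pos [ 0.4425 -0.037   0.0671] d cm [-0.07 -0.05  4.01] rot deg [ 0.08 -0.29 -0.1 ] F [ 0.5  0.6 -0.9] open 0.0466
```

```bash
python3 -m pendant '[[[0,0,1,0,-0.3,0,0.5],[0,0,1,0,0,0,0.5],[0,0,0,0,0,0,0.5],[-0.1,-0.1,1,0,-0.1,0,0.5],[0,0,1,0,0,0,0.5],[0,0,0,0,0,0,0.5]]]' 20; python3 -c "
from h import *
goto((.442,-.0365,.027),-.4);cv2.imwrite('pics/s5.png',read_camera('side')[200:320,290:450].repeat(4,0).repeat(4,1))"
```

```text
time: 6.65
position: [0.4411, -0.0356, 0.0224]
tool_rot: [0.0, 1.0, -0.004, -0.002]
wrist_force: [-1.0, 0.1, 0.3]
opening: 0.0463
t 6.65 pos [ 0.4411 -0.0356  0.0224] d cm [ 0.09  0.09 -0.46] rot deg [ 0.06  0.25 -0.07] F [-1.   0.1  0.3] open 0.0463
```

View pics/s5.png

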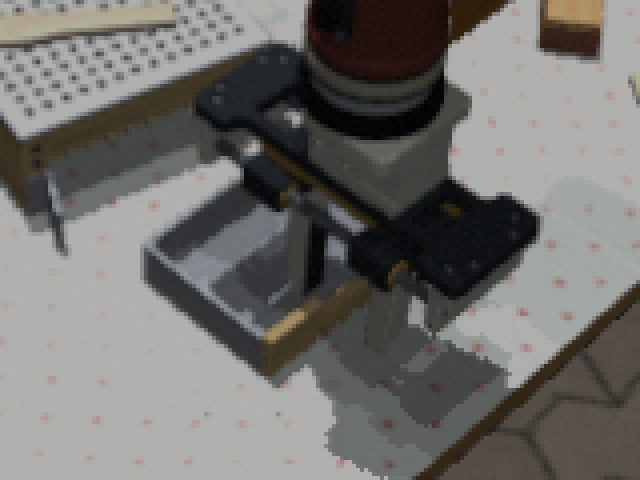

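The jaws straddle the front with one finger inside the tray. I'll raise 3 mm and close.

```bash
python3 -m pendant '[[[0.1,0,-0.4,0,0.2,0,0.5],[0,0,0,0,0,0,0.3],[0,0,0,0,0,0,0],[0,0,0,0,0,0,0],[0,0,0,0,0,0,0],[0,0,0,0,0,0,0]]]' 20; python3 -c "
from h import *
goto((.442,-.0365,.027),-.4)"
```

```text
time: 7.3
position: [0.4432, -0.0357, 0.0283]
tool_rot: [0.001, 1.0, -0.004, 0.001]
wrist_force: [0.0, 0.4, -0.1]
opening: 0.011
t 7.3 pos [ 0.4432 -0.0357  0.0283] d cm [-0.12  0.08  0.13] rot deg [ 0.06 -0.15 -0.09] F [ 0.   0.4 -0.1] open 0.011
```

```bash
python3 -m pendant '[[[0,0,0,0,0,0,0],[0,0,0,0,0,0,0],[0,0,0,0,0,0,0]]]' 20; python3 -c "
from h import *
goto(box(-.157,0,.027),-13.2)"
```

```text
time: 7.6
position: [0.4431, -0.0357, 0.0283]
tool_rot: [0.001, 1.0, -0.004, 0.001]
wrist_force: [-0.2, 0.7, 0.7]
opening: 0.0075
t 7.6 pos [ 0.4431 -0.0357  0.0283] d cm [ 0.51 -3.53  0.13] rot deg [ 0.05 -0.15 12.72] F [-0.2  0.7  0.7] open 0.0075
```

```bash
python3 -m pendant '[[[0.1,-0.6,0,0,0,2,0],[0.1,-0.6,0,0,0,2,0],[0,-0.6,0,0,0,2,0],[0,-0.6,0,0,0,2,0],[0,0,0,0,0,0,0]]]' 20; python3 -c "
from h import *
goto(box(-.157,0,.027),-13.2)"
```

```text
time: 8.1
position: [0.4461, -0.0142, 0.0284]
tool_rot: [0.003, 0.997, -0.079, 0.0]
wrist_force: [0.5, -0.5, -0.9]
opening: 0.0081
t 8.1 pos [ 0.4461 -0.0142  0.0284] d cm [ 0.01 -1.4   0.13] rot deg [ 0.32 -0.08  4.16] F [ 0.5 -0.5 -0.9] open 0.0081
```

```bash
python3 -m pendant '[[[0,-0.5,0,0.1,0,1.5,0],[0,-0.5,0,0.1,0,1.5,0],[0,-0.4,0,0.1,0,1.2,0],[0,0,0,0,0,0,0]]]' 20; python3 - <<'E'
from h import *
goto(box(-.157,0,.027),-13.2)
W=camera_params("wrist");cv2.imwrite("pics/w6.png",read_camera("wrist"))
cv2.imwrite("pics/s6.png",read_camera('side')[150:300,255:415].repeat(4,0).repeat(4,1))
goto(box(-.157,0,.027),-13.2)
E
```

```text
time: 8.5
position: [0.4485, -0.001, 0.0283]
tool_rot: [0.001, 0.993, -0.119, 0.0]
wrist_force: [1.1, 0.5, 0.0]
opening: 0.008
t 8.5 pos [ 0.4485 -0.001   0.0283] d cm [-0.02 -0.06  0.13] rot deg [ 0.11 -0.05 -0.44] F [1.1 0.5 0. ] open 0.008
t 8.6 pos [ 0.4484 -0.0012  0.0283] d cm [-0.02 -0.07  0.13] rot deg [ 0.1  -0.05 -0.39] F [0.1 0.3 0.5] open 0.0077
```

View pics/w6.png

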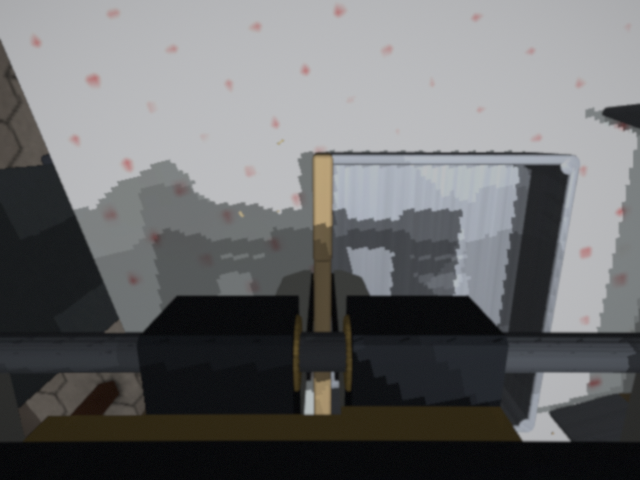

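View pics/s6.png

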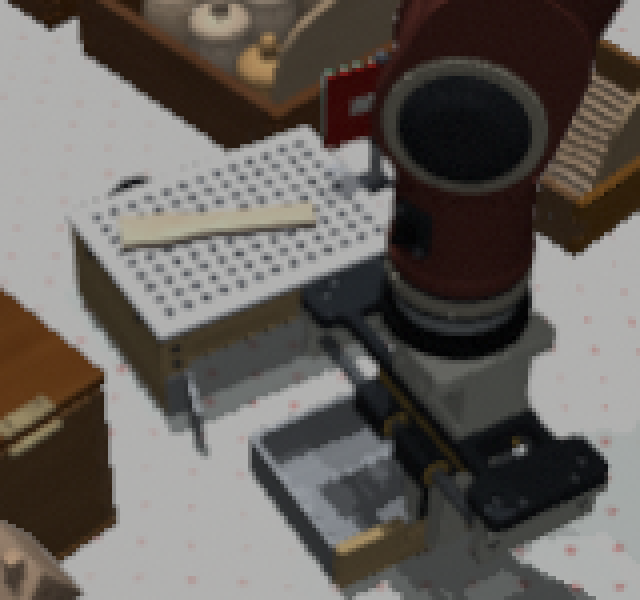

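```bash
python3 - <<'E'
from h import *
W=camera_params("wrist")
for q,z in(((315,154),.034),((577,155),.03),((602,106),.033),((590,112),0.0)): X=onz(W,q,z); print(q,X.round(4),np.round(tobox(X),4))
s=get_state();q=s["tool_rot"];yaw=2*np.degrees(np.arctan2(q[2],q[1]));print(yaw,np.round(tobox(s["position"]),4))
E
```

```text
(315, 154) [0.4606 0.0616 0.034 ] [-0.1593  0.0632]
(577, 155) [0.5593 0.0371 0.03  ] [-0.0576  0.0619]
(602, 106) [0.5674 0.0534 0.033 ] [-0.0535  0.0796]
(590, 112) [0.5856 0.049  0.    ] [-0.0348  0.0795]
-13.594365285604818 [-0.1568 -0.0007]
```

```bash
python3 -m pendant '[[[1,-0.1,0,0.1,0,-0.3,0],[1,-0.1,0,0,0,-0.1,0],[1,0,0,0,0,0,0],[1,0,0,0,0,0,0],[0,0,0,0,0,0,0]]]' 20; python3 - <<'E'
from h import *
goto(box(-.035,0.0015,.028),-13.2)
print(np.round(tobox(get_state()["position"]),4))
E
```

```text
time: 9.1
position: [0.4883, -0.0088, 0.0284]
tool_rot: [0.0, 0.993, -0.114, -0.002]
wrist_force: [1.3, 0.1, 0.1]
opening: 0.0081
t 9.1 pos [ 0.4883 -0.0088  0.0284] d cm [ 8.13 -0.03  0.01] rot deg [0.07 0.19 0.1 ] F [1.3 0.1 0.1] open 0.0081
[-0.1163  0.001 ]
```

Tracking is good. Next I'll enter the mouth in small steps and watch the force.

```bash
python3 -m pendant '[[[0.7,0,0,0,0.2,0,0],[0.7,0,0,0,0,0,0],[0.7,0,0,0,0,0,0],[0.5,0,0,0,0,0,0],[0,0,0,0,0,0,0]]]' 20; python3 - <<'E'
from h import *
goto(box(-.035,0.0015,.028),-13.2)
print(np.round(tobox(get_state()["position"]),4),get_state()["wrist_torque"])
cv2.imwrite("pics/w7.png",read_camera("wrist"))
E
```

```text
time: 9.6
position: [0.5137, -0.015, 0.0283]
tool_rot: [0.001, 0.993, -0.114, -0.002]
wrist_force: [-0.7, 0.3, 2.8]
opening: 0.0081
t 9.6 pos [ 0.5137 -0.015   0.0283] d cm [ 5.52 -0.07  0.01] rot deg [0.14 0.2  0.09] F [-0.7  0.3  2.8] open 0.0081
[-0.0902  0.0007] [-0.01347146  0.09017936 -0.03518947]
```

View pics/w7.png

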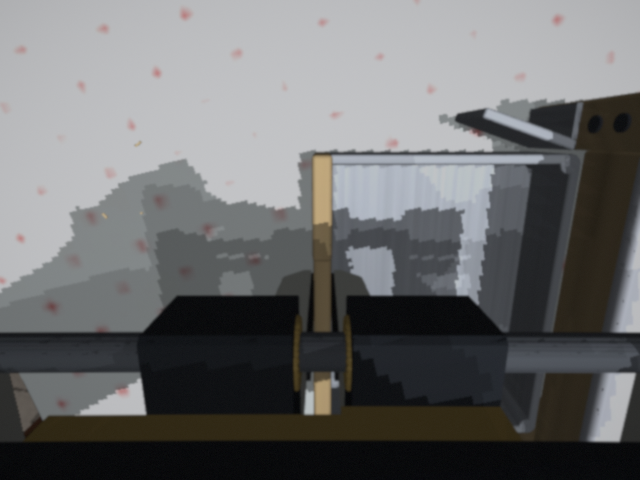

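```bash
python3 -m pendant '[[[0.6,0,0,0,0.1,0,0],[0.6,0,0,0,0,0,0],[0.6,0,0,0,0,0,0],[0,0,0,0,0,0,0]]]' 20; python3 - <<'E'
from h import *
goto(box(-.035,0.0015,.028),-13.2)
print(np.round(tobox(get_state()["position"]),4),get_state()["wrist_torque"])
E
```

```text
time: 10.05
position: [0.531, -0.019, 0.0283]
tool_rot: [0.001, 0.994, -0.114, -0.002]
wrist_force: [0.8, -1.3, 1.3]
opening: 0.0077
t 10.05 pos [ 0.531  -0.019   0.0283] d cm [ 3.74 -0.06  0.02] rot deg [0.18 0.2  0.16] F [ 0.8 -1.3  1.3] open 0.0077
[-0.0724  0.0008] [-0.16639618 -0.32315839  0.01692647]
```

```bash
python3 -m pendant '[[[0.7,0,0,0,0,0,0],[0.7,0,0,0,0,0,0],[0.7,0,0,0,0,0,0],[0.7,0,0,0,0,0,0],[0.7,0,0,0,0,0,0],[0,0,0,0,0,0,0]]]' 20; python3 - <<'E'
from h import *
goto(box(-.035,0.0015,.028),-13.2)
print(np.round(tobox(get_state()["position"]),4),get_state()["wrist_torque"])
cv2.imwrite("pics/w8.png",read_camera("wrist"))
cv2.imwrite("pics/s8.png",read_camera('side')[150:300,255:415].repeat(4,0).repeat(4,1))
E
```

```text
time: 10.65
position: [0.5665, -0.027, 0.0284]
tool_rot: [0.001, 0.994, -0.113, -0.003]
wrist_force: [0.0, -0.5, 1.8]
opening: 0.0079
t 10.65 pos [ 0.5665 -0.027   0.0284] d cm [ 0.1  -0.04  0.04] rot deg [0.21 0.32 0.18] F [ 0.  -0.5  1.8] open 0.0079
[-0.036   0.0011] [-0.06070808 -0.19772216  0.00508101]
```

View pics/w8.png

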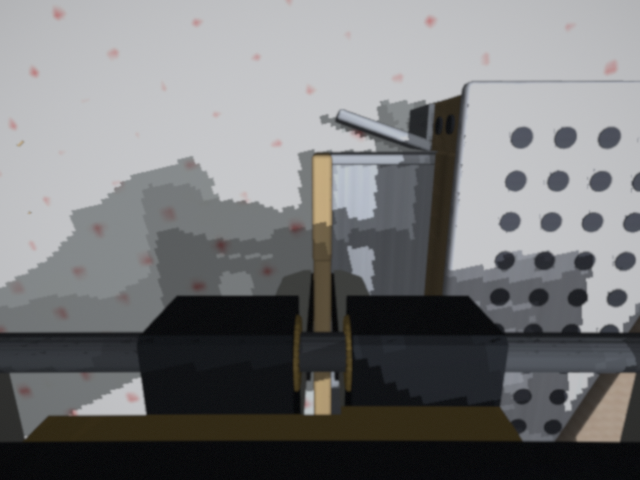

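View pics/s8.png

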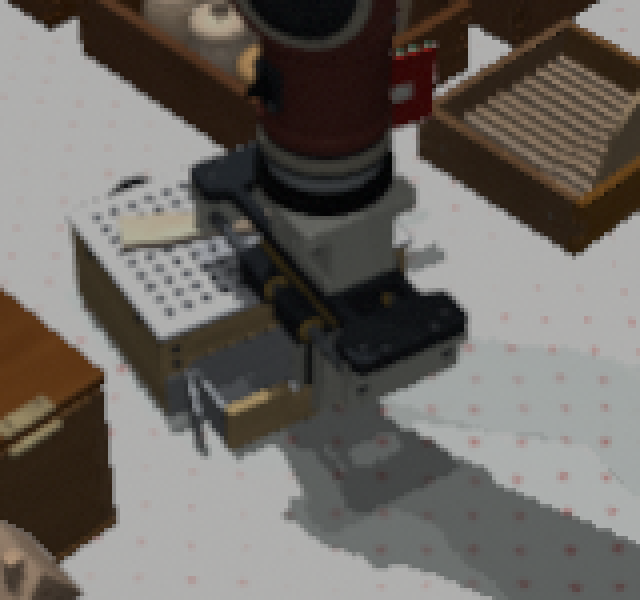

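The tray is well inside the bay and the forces are low. I'll release, lift, back off, shut the jaws and push the front from outside.

```bash
python3 -m pendant '[[[0,0,0,0,0,0,0.22],[0,0,0,0,0,0,0.22],[0,0,0,0,0,0,0.22],[0,0,-1.5,0,0,0,0.22],[0,0,-1.5,0,0,0,0.22],[-2,0,-1,0,0,0,0.1],[-3,0,0,0,0,0,0],[-1,0,0,0,0,0,0],[0,0,0,0,0,0,0]]]' 20; python3 - <<'E'
from h import *
goto(box(-.1,0.00,.023),-13.2)
print(np.round(tobox(get_state()["position"]),4),get_state()["wrist_torque"])
W=camera_params("wrist")
cv2.imwrite("pics/w9.png",read_camera("wrist"));np.save("w9.npy",W["world_to_cam"])
E
```

```text
time: 11.65
position: [0.5075, -0.0134, 0.0732]
tool_rot: [0.002, 0.994, -0.113, -0.001]
wrist_force: [0.3, 0.8, -0.1]
opening: 0.0005
t 11.65 pos [ 0.5075 -0.0134  0.0732] d cm [-0.33  0.07  5.02] rot deg [0.2  0.12 0.18] F [ 0.3  0.8 -0.1] open 0.0005
[-0.0966  0.0009] [-0.00526625 -0.12936077 -0.04554371]
```

View pics/w9.png

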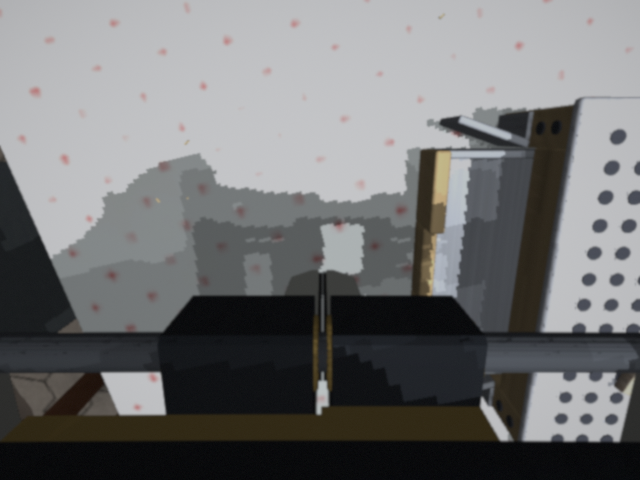

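```bash
python3 -m pendant '[[[0,0.1,2,0.1,0,0.2,0],[0,0,2,0,0,0,0],[0,0,0.8,0,0,0,0],[1.5,0,0,0,0,0,0],[0.5,0,0,0,0,0,0],[0,0,0,0,0,0,0]]]' 20; python3 - <<'E'
from h import *
goto(box(-.0195,0.00,.024),-13.2)
print(np.round(tobox(get_state()["position"]),4),get_state()["wrist_torque"])
E
```

```text
time: 12.3
position: [0.5362, -0.0208, 0.0243]
tool_rot: [0.0, 0.993, -0.117, 0.004]
wrist_force: [-0.8, 0.0, 0.2]
opening: 0.0004
t 12.3 pos [ 0.5362 -0.0208  0.0243] d cm [4.74 0.01 0.07] rot deg [-0.03 -0.44 -0.23] F [-0.8  0.   0.2] open 0.0004
[-0.0669  0.0002] [ 0.0724565  -0.02235582 -0.05737182]
```

```bash
python3 -m pendant '[[[0.7,0,0,0,-0.3,-0.2,0],[0.6,0,0,0,-0.1,0,0],[0.6,0,0,0,0,0,0],[0.6,0,0,0,0,0,0],[0,0,0,0,0,0,0]]]' 20; python3 - <<'E'
from h import *
goto(box(-.0195,0.00,.024),-13.2)
print(np.round(tobox(get_state()["position"]),4),get_state()["wrist_torque"])
E
```

```text
time: 12.8
position: [0.5616, -0.0269, 0.0249]
tool_rot: [-0.0, 0.993, -0.115, -0.001]
wrist_force: [-0.2, -0.8, 0.3]
opening: 0.0003
t 12.8 pos [ 0.5616 -0.0269  0.0249] d cm [2.13 0.01 0.09] rot deg [-0.    0.07 -0.02] F [-0.2 -0.8  0.3] open 0.0003
[-0.0408  0.0001] [ 0.01845972 -0.04313657  0.00597544]
```

```bash
python3 -m pendant '[[[0.5,0,0,0,0,0,0],[0.5,0,0,0,0,0,0],[0.4,0,0,0,0,0,0]]]' 20; python3 - <<'E'
from h import *
goto(box(-.0195,0.00,.024),-13.2)
print(np.round(tobox(get_state()["position"]),4),get_state()["wrist_torque"])
cv2.imwrite("pics/w10.png",read_camera("wrist"))
cv2.imwrite("pics/s10.png",read_camera('side')[150:300,255:415].repeat(4,0).repeat(4,1))
E
```

```text
time: 13.1
position: [0.5747, -0.03, 0.0249]
tool_rot: [0.0, 0.993, -0.115, -0.002]
wrist_force: [-0.8, -0.1, 1.2]
opening: 0.0008
t 13.1 pos [ 0.5747 -0.03    0.0249] d cm [0.79 0.01 0.08] rot deg [0.04 0.22 0.02] F [-0.8 -0.1  1.2] open 0.0008
[-0.0273  0.0001] [ 0.03499012  0.17204668 -0.04977926]
```

View pics/w10.png

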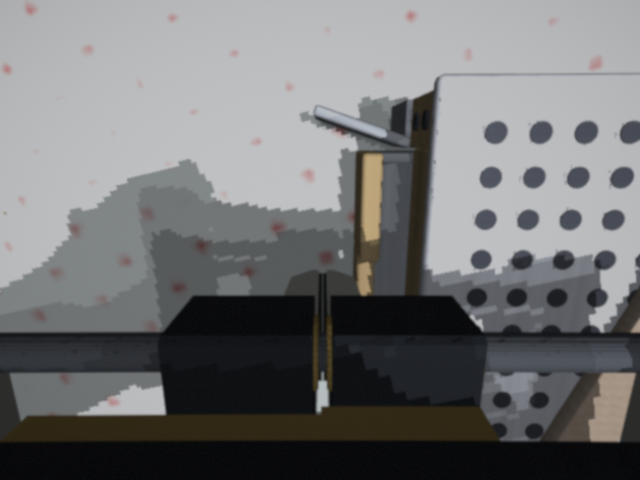

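View pics/s10.png

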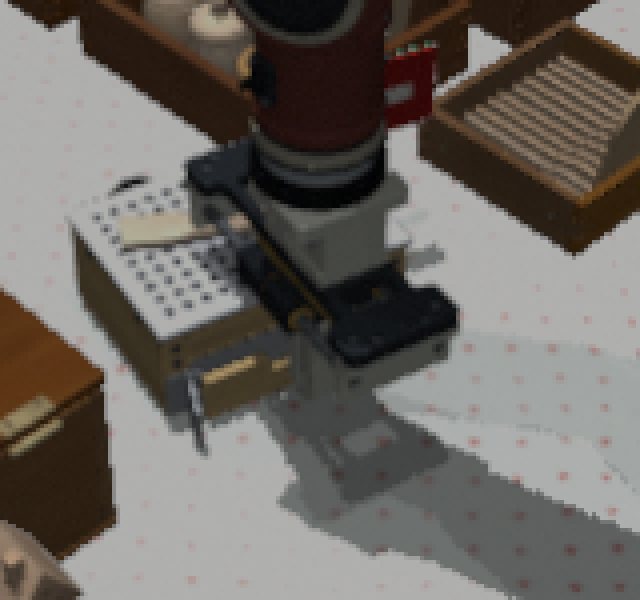

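```bash
python3 - <<'E'
from h import *
W=camera_params("wrist")
for q,z in(((361,153),.034),((358,285),.034),((383,152),.034),((443,75),.07)): print(np.round(tobox(onz(W,q,z)),4))
E
```

```text
[-0.0124  0.0645]
[-0.0122  0.0122]
[-0.0043  0.0648]
[0.0047 0.0856]
```

```bash
python3 -m pendant '[[[0.6,0,0,0,0,0,0],[0.6,0,0,0,0,0,0]]]' 20;python3 -m pendant '[[[0.6,0,0,0,0,0,0]]]' 20;python3 -m pendant '[[[0.6,0,0,0,0,0,0]]]' 20; python3 - <<'E'
from h import *
goto(box(-.0195,0.00,.024),-13.2)
print(np.round(tobox(get_state()["position"]),4),get_state()["wrist_torque"])
E
```

```text
time: 13.4
position: [0.5832, -0.0321, 0.0245]
tool_rot: [0.001, 0.993, -0.114, -0.006]
wrist_force: [-3.0, 1.6, 3.3]
opening: 0.0006
time: 13.5
position: [0.5862, -0.0327, 0.0241]
tool_rot: [0.001, 0.993, -0.114, -0.009]
wrist_force: [-13.4, 3.3, 6.7]
opening: 0.0006
time: 13.6
position: [0.5855, -0.0327, 0.0233]
tool_rot: [0.002, 0.993, -0.114, -0.017]
wrist_force: [-17.6, 4.0, 10.7]
opening: 0.0006
t 13.6 pos [ 0.5855 -0.0327  0.0233] d cm [-0.33 -0.01 -0.06] rot deg [0.43 1.9  0.16] F [-17.6   4.   10.7] open 0.0006
[-0.0162 -0.0001] [ 0.65586857  2.94806576 -0.03263149]
```

```bash
python3 - <<'E'
from h import *
W=camera_params("wrist");cv2.imwrite("pics/w11.png",read_camera("wrist"))
cv2.imwrite("pics/s11.png",read_camera('side')[150:300,255:415].repeat(4,0).repeat(4,1))
goto(box(-.0195,0.00,.024),-13.2)
E
```

```text
t 13.7 pos [ 0.5854 -0.0326  0.023 ] d cm [-0.33 -0.   -0.08] rot deg [0.42 1.89 0.17] F [-13.3   3.3   7.4] open 0.0006
```

View pics/w11.png

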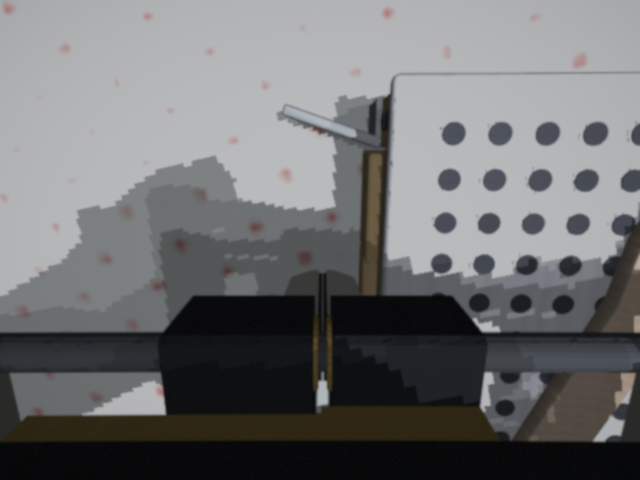

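View pics/s11.png

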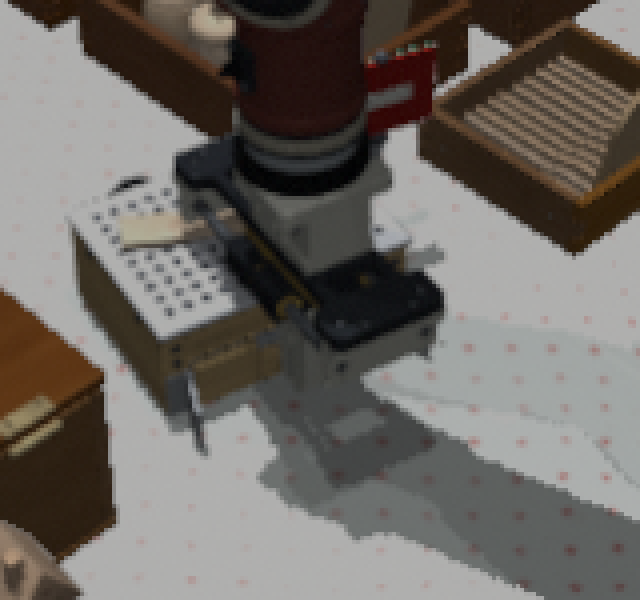

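```bash
python3 - <<'E'
from h import *
W=camera_params("wrist")
for q,z in(((365,153),.034),((361,285),.034),((396,75),.07),((384,285),.07)): print(np.round(tobox(onz(W,q,z)),4))
E
python3 -m pendant '[[[-0.8,0,-0.1,0.3,1.8,0,0],[-1.5,0,0,0,0,0,0],[-1.5,0,-0.5,0,0,0,0],[-1.5,0,-1,0,0,0,0],[-1,0,-2,0,0,0,0],[0,0,0,0,0,0,0],[0,0,0,0,0,0,0]]]' 20; python3 - <<'E'
from h import *
W=camera_params("wrist")
cv2.imwrite("pics/w12.png",read_camera("wrist"));cv2.imwrite("pics/s12.png",read_camera('side')[150:300,255:415].repeat(4,0).repeat(4,1))
goto(box(-.0195,0.00,.024),-13.2)
E
```

```text
[-0.0008  0.0646]
[-0.0007  0.0132]
[0.0034 0.0855]
[0.0031 0.0284]
time: 14.4
position: [0.5318, -0.0189, 0.0602]
tool_rot: [-0.001, 0.994, -0.113, 0.009]
wrist_force: [-0.4, 0.3, 0.1]
opening: 0.0002
t 14.5 pos [ 0.5316 -0.0188  0.0599] d cm [5.17 0.14 3.67] rot deg [-0.24 -0.9   0.17] F [-0.5  0.1  0.8] open 0.0004
```

View pics/w12.png

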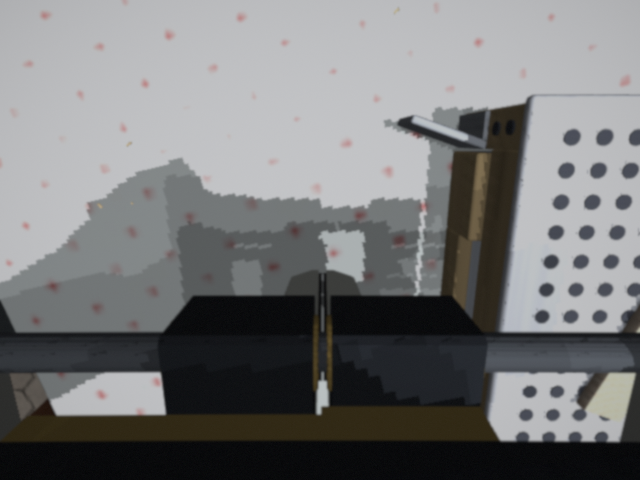

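View pics/s12.png

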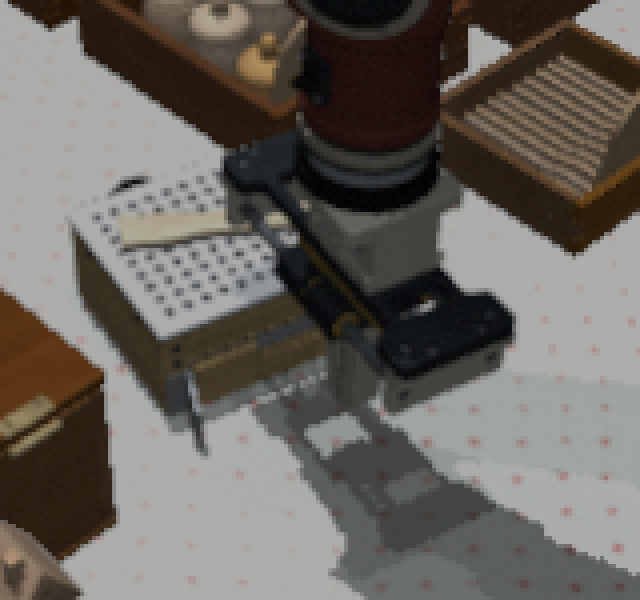

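```bash
python3 - <<'E'
from h import *
W=camera_params("wrist")
cv2.imwrite("pics/w12c.png",cv2.resize(cv2.imread("pics/w12.png")[80:310,370:570],None,fx=4,fy=2.6,interpolation=cv2.INTER_CUBIC))
cv2.imwrite("pics/w11c.png",cv2.resize(cv2.imread("pics/w11.png")[60:310,280:480],None,fx=4,fy=2.4,interpolation=cv2.INTER_CUBIC))
E
```

```text
(no output)
```

View pics/w12c.png

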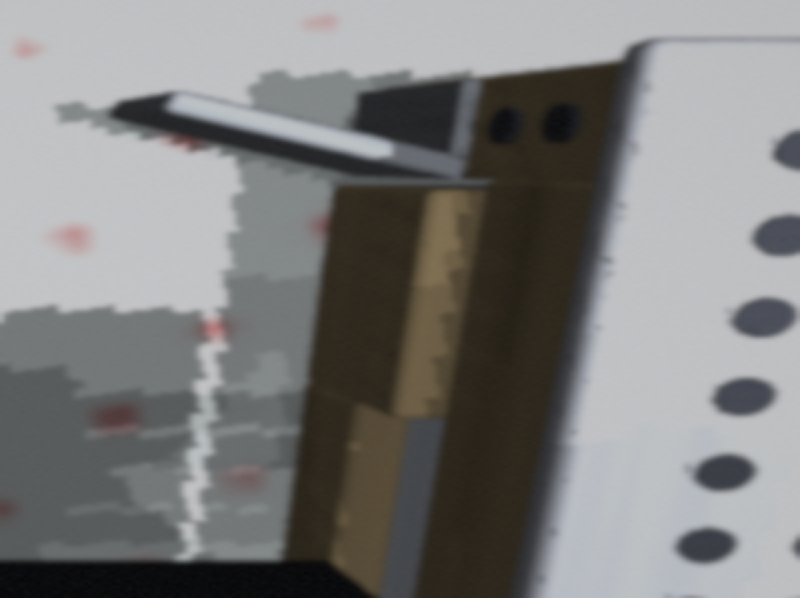

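View pics/w11c.png

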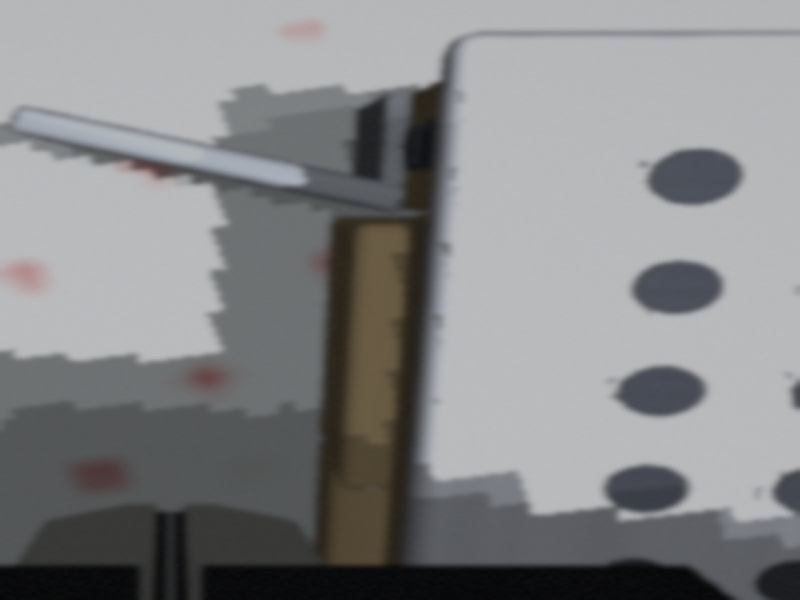

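```bash
python3 - <<'E'
from h import *
W=camera_params("wrist")
f=lambda x,y:(370+(x+.5)/4-.5,80+(y+.5)/2.6-.5)
for n,q,z in(("wood outer top",(427,190),.034),("wood outer top at notch",(392,415),.034),("notch outer top",(355,405),.022),("notch inner",(403,415),.022),("lintel bottom L",(487,190),.038),("lintel bottom",(443,415),.038),("deck corner",(630,45),.07),("deck edge",(580,330),.07),("wood bottom",(338,185),.0),("guide tip top",(172,95),.033)):
    print(n,np.round(tobox(onz(W,f(*q),z)),4))
E
```

```text
wood outer top [-0.      0.0646]
wood outer top at notch [0.0002 0.0229]
notch outer top [0.0002 0.0218]
notch inner [0.0067 0.0197]
lintel bottom L [0.0051 0.0647]
lintel bottom [0.0046 0.024 ]
deck corner [0.0006 0.0851]
deck edge [0.0015 0.0456]
wood bottom [0.002  0.0646]
guide tip top [-0.0306  0.0808]
```

The tray's front stands about 2–5 mm out. That's close, but I can't tell whether the catch has snapped in. I'll push again, harder, checking force and depth row by row.

```bash
python3 -m pendant '[[[0,0.1,1.5,-0.2,-0.9,0.2,0],[0,0,1.5,0,0,0,0],[0,0,0.4,0,0,0,0],[1,0,0,0,0,0,0],[1,0,0,0,0,0,0],[0,0,0,0,0,0,0]]]' 20; python3 - <<'E'
from h import *
goto(box(-.0195,0.00,.024),-13.2)
print(np.round(tobox(get_state()["position"]),4))
E
```

```text
time: 15.1
position: [0.5566, -0.0258, 0.0229]
tool_rot: [-0.001, 0.993, -0.116, 0.001]
wrist_force: [-0.2, -0.9, 0.5]
opening: 0.0004
t 15.1 pos [ 0.5566 -0.0258  0.0229] d cm [ 2.64 -0.   -0.1 ] rot deg [-0.1  -0.14 -0.14] F [-0.2 -0.9  0.5] open 0.0004
[-0.0459  0.0001]
```

```bash
python3 -m pendant '[[[0.8,0,-0.1,0,0,0,0],[0.8,0,-0.1,0,0,0,0],[0.6,0,0,0,0,0,0]]]';for i in 1; do python3 -m pendant '[[[0.5,0,0,0,0,0,0]]]';done;  python3 -m pendant '[[[0.6,0,0,0,0.5,0,0]]]'; python3 -m pendant '[[[0.8,0,0,0,0.5,0,0]]]'; python3 - <<'E'
from h import *
goto(box(-.0195,0.00,.024),-13.2)
print(np.round(tobox(get_state()["position"]),4))
E
```

```text
time: 15.4
position: [0.5802, -0.0313, 0.0262]
tool_rot: [-0.001, 0.993, -0.116, 0.002]
wrist_force: [0.7, -0.1, -0.0]
opening: 0.0005
time: 15.5
position: [0.5859, -0.0327, 0.0265]
tool_rot: [-0.001, 0.993, -0.116, 0.003]
wrist_force: [-0.5, -0.8, -0.4]
opening: 0.0003
time: 15.6
position: [0.5872, -0.0333, 0.026]
tool_rot: [0.0, 0.993, -0.116, 0.001]
wrist_force: [-16.3, 3.6, 9.5]
opening: 0.0004
time: 15.7
position: [0.5868, -0.0333, 0.025]
tool_rot: [0.002, 0.993, -0.116, -0.003]
wrist_force: [-17.8, 4.2, 10.1]
opening: 0.0006
t 15.7 pos [ 0.5868 -0.0333  0.025 ] d cm [-0.47 -0.04  0.1 ] rot deg [ 0.25  0.34 -0.08] F [-17.8   4.2  10.1] open 0.0006
[-0.0148 -0.0004]
```

Comparing the two stops, where tilt changed by 1.6° and depth by 1.3 mm, points to contact about 48 mm above the TCP. The 10 N upward force fits that too. So the upper gripper is meeting the deck edge, not the tray meeting its stop. I'll back off, tilt so the fingertips lead by about 12°, and push again.

```bash
python3 -m pendant '[[[-1.5,0,-0.1,0,0,0,0],[-1.5,0,0,0,3,0,0],[0,0,0,0,4,0,0],[0,0,0,0,4,0,0],[0,0,0,0,0,0,0],[0,0,0,0,0,0,0]]]'; python3 - <<'E'
from h import *
goto(box(-.04,0.00,.028),-13.2)
print(np.round(tobox(get_state()["position"]),4))
cv2.imwrite("pics/s13.png",read_camera('side')[150:300,255:415].repeat(4,0).repeat(4,1))
E
```

```text
time: 16.3
position: [0.5555, -0.0251, 0.026]
tool_rot: [0.012, 0.989, -0.114, 0.093]
wrist_force: [-0.2, 0.1, 0.1]
opening: 0.0009
t 16.3 pos [ 0.5555 -0.0251  0.026 ] d cm [ 0.74  0.04 -0.07] rot deg [  0.19 -10.76   0.02] F [-0.2  0.1  0.1] open 0.0009
[-0.0472  0.0004]
```

View pics/s13.png

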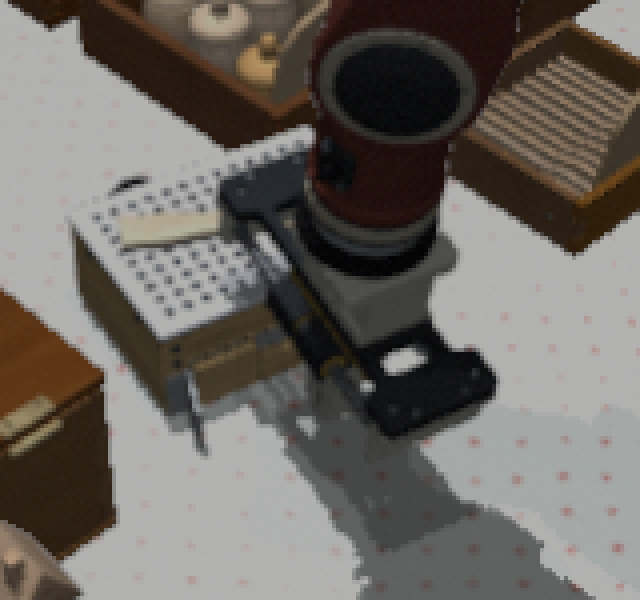

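```bash
python3 -m pendant '[[[0.69,0,0.1,0,0,0,0],[0.69,0,0.13,0,0,0,0],[0.5,0,0.1,0,0,0,0]]]';for i in 1; do python3 -m pendant '[[[0.5,0,0.1,0,0,0,0]]]';done; python3 -m pendant '[[[0.5,0,0.1,0,0,0,0]]]'; python3 - <<'E'
from h import *
goto(box(-.0195,0.00,.028),-13.2)
print(np.round(tobox(get_state()["position"]),4))
E
```

```text
time: 16.65
position: [0.5776, -0.0302, 0.0263]
tool_rot: [0.011, 0.989, -0.115, 0.093]
wrist_force: [-0.9, -0.0, 0.1]
opening: 0.0006
time: 16.75
position: [0.5838, -0.032, 0.0262]
tool_rot: [0.011, 0.989, -0.116, 0.094]
wrist_force: [-0.3, 0.3, 0.4]
opening: 0.0006
time: 16.85
position: [0.589, -0.0337, 0.026]
tool_rot: [0.011, 0.989, -0.117, 0.093]
wrist_force: [-6.6, 3.2, 5.8]
opening: 0.0003
t 16.85 pos [ 0.589  -0.0337  0.026 ] d cm [-0.65 -0.02 -0.33] rot deg [  0.05 -10.77  -0.24] F [-6.6  3.2  5.8] open 0.0003
[-0.0125 -0.0003]
```

```bash
python3 -m pendant '[[[0.5,0,0.05,0,0,0,0]]]'; python3 -m pendant '[[[0.5,0,0.05,0,0,0,0]]]'; python3 - <<'E'
from h import *
goto(box(-.0195,0.00,.028),-13.2)
print(np.round(tobox(get_state()["position"]),4))
W=camera_params("wrist");cv2.imwrite("pics/w14.png",read_camera("wrist"));cv2.imwrite("pics/s14.png",read_camera('side')[150:300,255:415].repeat(4,0).repeat(4,1))
E
```

```text
time: 16.95
position: [0.5891, -0.034, 0.0251]
tool_rot: [0.012, 0.989, -0.117, 0.088]
wrist_force: [-14.7, 4.1, 8.8]
opening: 0.0004
time: 17.05
position: [0.589, -0.0342, 0.0241]
tool_rot: [0.013, 0.99, -0.116, 0.083]
wrist_force: [-8.9, 2.1, 5.7]
opening: 0.0006
t 17.05 pos [ 0.589  -0.0342  0.0241] d cm [-0.63 -0.08 -0.5 ] rot deg [ 0.36 -9.57 -0.19] F [-8.9  2.1  5.7] open 0.0006
[-0.0125 -0.0008]
```

View pics/w14.png

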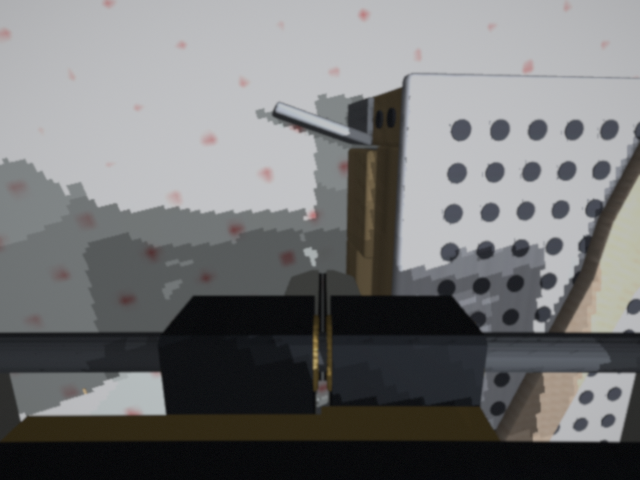

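View pics/s14.png

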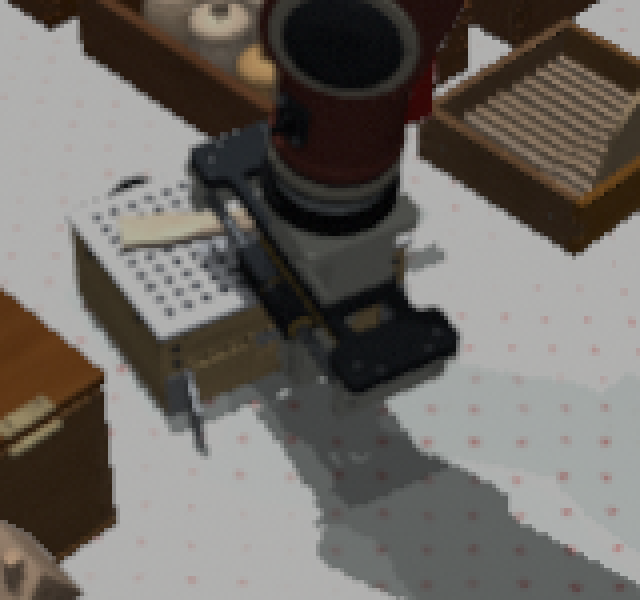

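```bash
python3 - <<'E'
from h import *
cv2.imwrite("pics/w14c.png",cv2.resize(cv2.imread("pics/w14.png")[60:310,250:430],None,fx=4,fy=2.4,interpolation=cv2.INTER_CUBIC))
E
```

```text
(no output)
```

View pics/w14c.png

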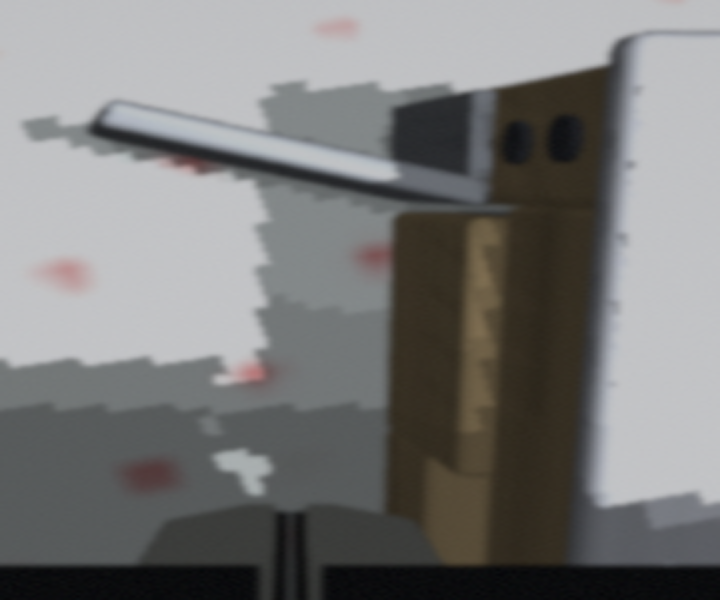

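```bash
python3 - <<'E'
from h import *
W=camera_params("wrist")
f=lambda x,y:(250+(x+.5)/4-.5,60+(y+.5)/2.4-.5)
for n,q,z in(("wood outer top",(466,230),.034),("wood outer top at notch",(458,465),.034),("lintel bottom L",(502,230),.038),("lintel bottom",(489,480),.038),("deck corner",(613,40),.07),("deck edge",(592,330),.07),("wood bottom",(395,215),.0),("guide tip top",(118,103),.033),("guide/box joint",(490,205),.033)):
    print(n,np.round(tobox(onz(W,f(*q),z)),4))
E
```

```text
wood outer top [0.0024 0.0626]
wood outer top at notch [0.0027 0.0242]
lintel bottom L [0.0047 0.0628]
lintel bottom [0.0048 0.0228]
deck corner [0.0014 0.0848]
deck edge [0.0016 0.0526]
wood bottom [0.0038 0.0638]
guide tip top [-0.0293  0.081 ]
guide/box joint [0.0049 0.0663]
```

Relative to the lintel, the front now stands 2.2 mm out, against the 2 mm specified. It was 4.9 mm before. I'll back off and check that it stays there.

```bash
python3 -m pendant '[[[-1,0,-0.2,0,0,0,0],[-1.5,0,-0.3,0,0,0,0],[-1.5,0,-0.5,0,-3,0,0],[-1.5,0,-1,0,-3,0,0],[-1,0,-2,0,-3,0,0],[0,0,-2,0,-1,0,0],[0,0,0,0,0,0,0],[0,0,0,0,0,0,0]]]'; python3 - <<'E'
from h import *
goto(box(-.1,0.00,.12),-13.2)
print(np.round(tobox(get_state()["position"]),4))
cv2.imwrite("pics/w15c.png",cv2.resize(read_camera("wrist")[60:310,370:640],None,fx=2.9,fy=2.3,interpolation=cv2.INTER_CUBIC))
cv2.imwrite("pics/s15.png",read_camera('side')[150:300,255:415].repeat(4,0).repeat(4,1))
E
```

```text
time: 17.95
position: [0.5191, -0.0178, 0.0749]
tool_rot: [0.002, 0.993, -0.116, -0.011]
wrist_force: [-0.6, 0.2, -0.3]
opening: 0.0002
t 17.95 pos [ 0.5191 -0.0178  0.0749] d cm [-1.67 -0.04 -4.48] rot deg [ 0.34  1.18 -0.17] F [-0.6  0.2 -0.3] open 0.0002
[-0.0842 -0.0007]
```

View pics/w15c.png

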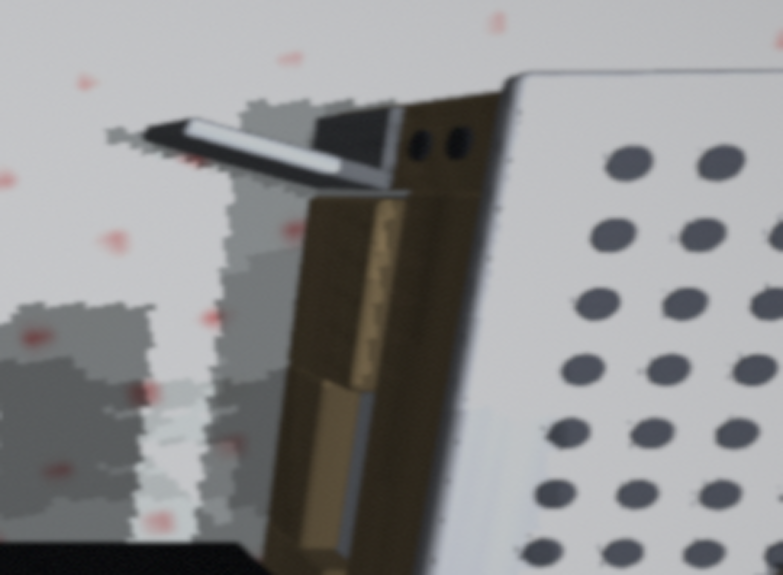

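View pics/s15.png

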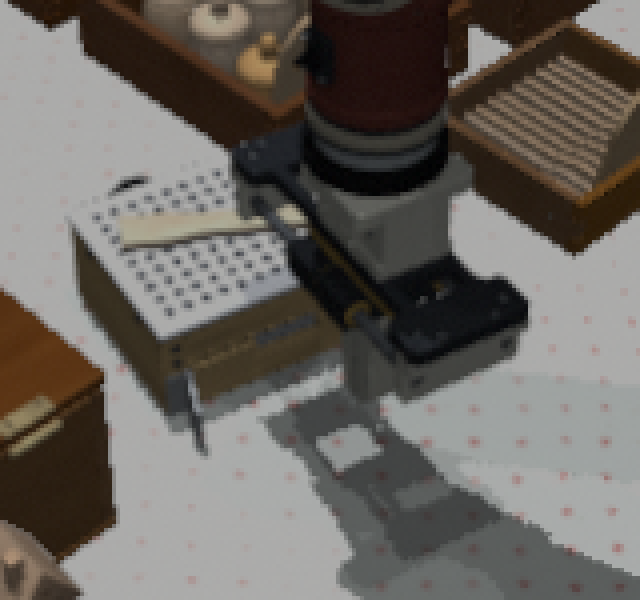

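```bash
python3 - <<'E'
from h import *
W=camera_params("wrist")
f=lambda x,y:(370+(x+.5)/2.9-.5,60+(y+.5)/2.3-.5)
for n,q,z in(("wood outer top",(377,203),.034),("wood outer top at notch",(351,385),.034),("notch outer",(322,385),.022),("lintel bottom L",(406,203),.038),("lintel bottom",(374,385),.038)):
    print(n,np.round(tobox(onz(W,f(*q),z)),4))
E
```

```text
wood outer top [0.0021 0.0639]
wood outer top at notch [0.0024 0.0238]
notch outer [0.0023 0.0209]
lintel bottom L [0.0051 0.064 ]
lintel bottom [0.0046 0.0248]
```

The tray stays home: 2.5 mm out, parallel and centred. Next is the sign. I'll rise and look at it from above.

```bash
python3 -m pendant '[[[0,0,-4,0.1,0.3,0,0],[0,0,-4,0.1,0.3,0,0],[0,0,-4,0.1,0.3,0,0],[2,2,-4,0,0.3,0,0.3],[4,2.5,-2,0,0,0,0.4],[4,2.5,0,0,0,0,0.4],[3,2,0,0,0,0,0.4],[0,0,0,0,0,0,0.4],[0,0,0,0,0,0,0.4]]]'; python3 - <<'E'
from h import *
goto(box(.06,-.10,.25),-13.2)
W=camera_params("wrist");cv2.imwrite("pics/w16.png",read_camera("wrist"))
goto(box(.06,-.10,.25),-13.2)
E
```

```text
time: 18.95
position: [0.6275, -0.1363, 0.2507]
tool_rot: [0.003, 0.994, -0.112, -0.008]
wrist_force: [-0.4, -0.5, 0.6]
opening: 0.0365
t 18.95 pos [ 0.6275 -0.1363  0.2507] d cm [1.16 0.87 0.06] rot deg [0.46 0.83 0.32] F [-0.4 -0.5  0.6] open 0.0365
t 19.0 pos [ 0.6271 -0.1368  0.2504] d cm [1.18 0.81 0.03] rot deg [0.53 0.85 0.31] F [ 0.5 -0.1 -1.1] open 0.0373
```

View pics/w16.png

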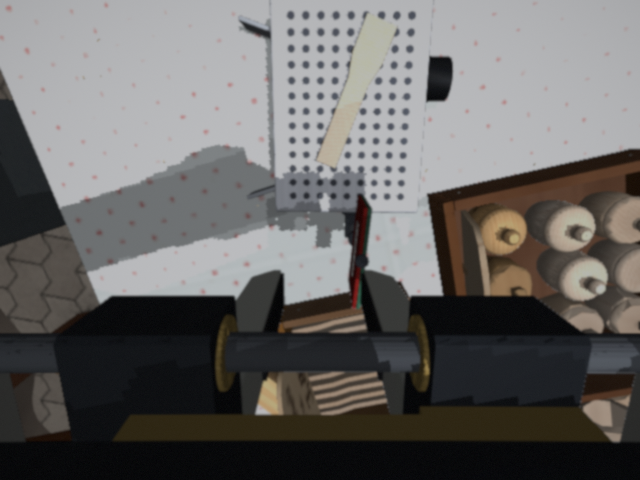

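```bash
python3 - <<'E'
from h import *
W=camera_params("wrist")
cv2.imwrite("pics/w16c.png",cv2.resize(cv2.imread("pics/w16.png")[180:320,320:400],None,fx=7,fy=4.2,interpolation=cv2.INTER_CUBIC))
E
```

```text
(no output)
```

View pics/w16c.png

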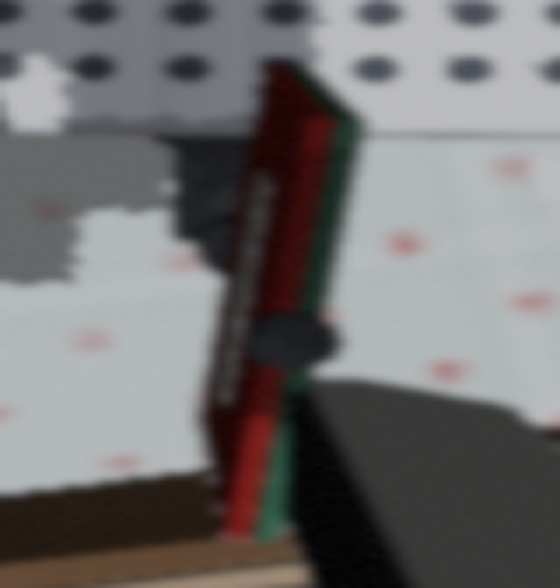

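```bash
python3 - <<'E'
from h import *
W=camera_params("wrist")
f=lambda x,y:(320+(x+.5)/7-.5,180+(y+.5)/4.2-.5)
A=onz(W,f(337,118),.151);B=onz(W,f(258,533),.151)
print(A,B,np.linalg.norm(A-B),"mid",(A+B)/2,tobox((A+B)/2),"yaw",np.degrees(np.arctan2(*(A-B)[[1,0]]))-90)
for q in((310,115),(362,122),(225,535),(293,530)): print(tobox(onz(W,f(*q),.151)))
print("cap",tobox(onz(W,f(295,340),.153)))
print(get_state()["joint_positions"].round(2))
E
```

```text
[ 0.66109366 -0.12080291  0.151     ] [ 0.63899354 -0.19108439  0.151     ] 0.0736742913689787 mid [ 0.6500436  -0.15594365  0.151     ] (np.float64(0.07478337744705804), np.float64(-0.10535201998378899)) yaw -17.4558368058358
(np.float64(0.0748806044336216), np.float64(-0.06814391982132209))
(np.float64(0.07996510566804169), np.float64(-0.06925288545348508))
(np.float64(0.06861699244690805), np.float64(-0.14251323696411308))
(np.float64(0.07568359988687202), np.float64(-0.14147219365705532))
cap (np.float64(0.07452043610608114), np.float64(-0.10588826838946902))
[ 0.48  0.65 -0.55  1.4   0.35  1.2  -0.34]
```

The sign's centre is at (0.650,-0.156), box y = -105 mm as specified, and it's turned about 4°. I'll grip the left half of the plate 22 mm from the pivot, clear of the centre cap, and carry it around the arc.

```bash
python3 -c "
from h import *
goto((.6566,-.1349,.20),-17.5)"
```

```text
t 19.0 pos [ 0.6271 -0.1368  0.2504] d cm [ 2.9  -0.89  4.99] rot deg [0.56 0.83 4.61] F [ 0.5 -0.1 -1.1] open 0.0373
```

```bash
python3 -m pendant '[[[1.5,-0.5,2,0.3,0.4,2.3,0.4],[1.4,-0.4,2,0.3,0.4,2.3,0.4],[0,0,0,0,0,0,0.4],[0,0,0,0,0,0,0.4]]]' 8; python3 - <<'E'
from h import *
goto((.6566,-.1349,.143),-17.5)
W=camera_params("wrist");cv2.imwrite("pics/w17.png",read_camera("wrist"))
E
```

```text
time: 19.4
position: [0.6543, -0.1294, 0.2087]
tool_rot: [-0.001, 0.989, -0.149, -0.002]
wrist_force: [-0.6, -0.2, 1.5]
opening: 0.0373
t 19.4 pos [ 0.6543 -0.1294  0.2087] d cm [0.42 0.47 6.57] rot deg [-0.04  0.29  0.37] F [-0.6 -0.2  1.5] open 0.0373
```

View pics/w17.png

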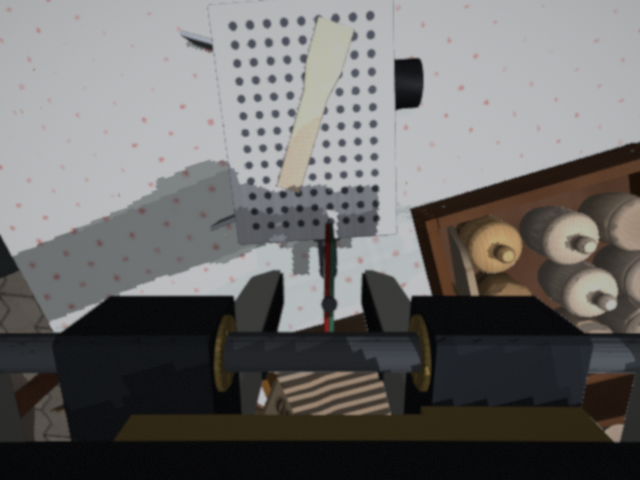

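```bash
python3 -m pendant '[[[0.4,0.5,0.5,0,0.3,0.4,0.4],[0,0,1.5,0,0,0,0.4],[0,0,1.5,0,0,0,0.4],[0,0,1.5,0,0,0,0.4],[0,0,0.5,0,0,0,0.4],[0,0,0,0,0,0,0.4]]]' 8; python3 - <<'E'
from h import *
goto((.6566,-.1349,.143),-17.5)
cv2.imwrite("pics/w18.png",read_camera("wrist"))
cv2.imwrite("pics/s18.png",read_camera('scene')[215:330,230:380].repeat(5,0).repeat(5,1))
E
```

```text
time: 20.05
position: [0.657, -0.1373, 0.1579]
tool_rot: [0.001, 0.988, -0.152, 0.005]
wrist_force: [0.6, -0.5, 0.4]
opening: 0.037
t 20.05 pos [ 0.657  -0.1373  0.1579] d cm [-0.12 -0.22  1.49] rot deg [ 0.02 -0.56 -0.02] F [ 0.6 -0.5  0.4] open 0.037
```

View pics/w18.png

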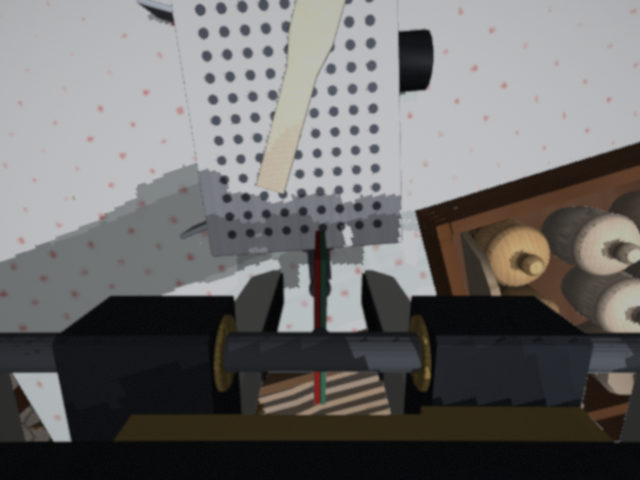

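View pics/s18.png

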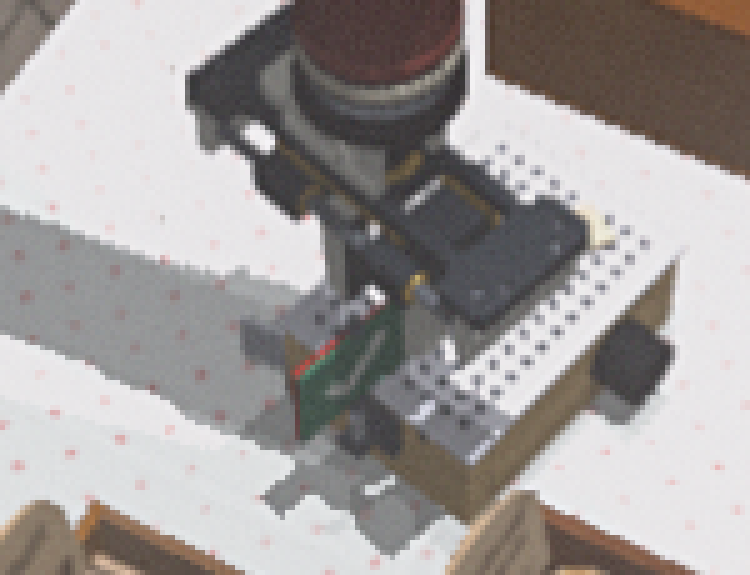

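```bash
python3 -m pendant '[[[-0.1,-0.2,0.8,0,-0.4,0,0.4],[0,0,0.7,0,0,0,0.4],[0,0,0,0,0,0,0.2],[0,0,0,0,0,0,0],[0,0,0,0,0,0,0],[0,0,0,0,0,0,0],[0,0,0,0,0,0,0],[0,0,0,0,0,0,0]]]' 8; python3 - <<'E'
from h import *
goto((.6566,-.1349,.143),-17.5)
E
```

```text
time: 20.95
position: [0.6572, -0.1341, 0.1447]
tool_rot: [0.0, 0.988, -0.152, 0.002]
wrist_force: [-0.8, -0.2, 0.3]
opening: 0.0064
t 20.95 pos [ 0.6572 -0.1341  0.1447] d cm [-0.03  0.09  0.17] rot deg [-0.03 -0.23 -0.03] F [-0.8 -0.2  0.3] open 0.0064
```

```bash
cat >> h.py <<'E'
def sgn(yaw,r=.0225):
    y=np.radians(yaw); goto((.650-r*np.sin(y),-.1559+r*np.cos(y),.144),yaw)
    q=get_state()["tool_rot"];print("yaw now",round(2*np.degrees(np.arctan2(q[2],q[1])),1),get_state()["joint_positions"].round(2))
E
python3 -m pendant '[[[0.3,0,0,0,0,7,0],[0.3,0,0,0,0,7,0],[0.3,0,0,0,0,7,0],[0.3,0,0,0,0,7,0]]]' 8; python3 -c "
from h import *
sgn(-45.5)"
```

```text
time: 21.35
position: [0.6669, -0.1403, 0.1447]
tool_rot: [-0.0, 0.919, -0.395, 0.001]
wrist_force: [-0.9, 0.4, 0.6]
opening: 0.006
t 21.35 pos [ 0.6669 -0.1403  0.1447] d cm [-0.07  0.06  0.07] rot deg [-0.06 -0.11 -1.02] F [-0.9  0.4  0.6] open 0.006
yaw now -46.5 [ 0.37  0.77 -0.36  1.42  0.3   1.   -0.87]
```

Turning this way drives joint 7 negative and would hit its limit. I'll go about 90°, release, flip the tool 180°, regrip and finish.

```bash
python3 -m pendant '[[[0.25,0,0,0,0,7,0],[0.3,0.05,0,0,0,7,0],[0.3,0,0,0,0,7,0],[0.3,0,0,0,0,7,0]]]' 8; python3 -c "
from h import *
sgn(-73.5)"
```

```text
time: 21.75
position: [0.6726, -0.1506, 0.1447]
tool_rot: [-0.0, 0.79, -0.613, 0.001]
wrist_force: [-1.4, -0.3, -0.0]
opening: 0.0059
t 21.75 pos [ 0.6726 -0.1506  0.1447] d cm [-0.13  0.08  0.07] rot deg [-0.08 -0.09 -2.12] F [-1.4 -0.3 -0. ] open 0.0059
yaw now -75.6 [ 0.31  0.77 -0.22  1.4   0.19  0.99 -1.28]
```

```bash
python3 -m pendant '[[[0.25,0,0,0,0,7,0],[0.25,0.05,0,0,0,7,0],[0.3,0,0,0,0,7,0],[0.3,0,0,0,0,7,0]]]' 8; python3 -c "
from h import *
sgn(-101.5)"
```

```text
time: 22.15
position: [0.6726, -0.1623, 0.1447]
tool_rot: [-0.0, -0.611, 0.792, -0.001]
wrist_force: [-1.1, 0.5, 1.2]
opening: 0.006
t 22.15 pos [ 0.6726 -0.1623  0.1447] d cm [-0.17  0.1   0.07] rot deg [-0.12 -0.1  -3.21] F [-1.1  0.5  1.2] open 0.006
yaw now 255.3 [ 0.25  0.77 -0.09  1.39  0.07  0.99 -1.68]
```

```bash
python3 -m pendant '[[[0.25,0.1,0,0,0,6.5,0],[0.25,0.05,0,0,0,7,0],[0.25,0.05,0,0,0,7,0],[0.3,0,0,0,0,7,0]]]' 8; python3 -c "
from h import *
sgn(-132)"
```

```text
time: 22.55
position: [0.667, -0.1724, 0.1447]
tool_rot: [0.001, -0.397, 0.918, -0.003]
wrist_force: [-1.3, 1.0, -0.2]
opening: 0.0056
t 22.55 pos [ 0.667  -0.1724  0.1447] d cm [-0.08  0.12  0.07] rot deg [-0.35 -0.02 -1.27] F [-1.3  1.  -0.2] open 0.0056
yaw now 226.7 [ 0.19  0.76  0.05  1.41 -0.04  0.97 -2.08]
```

```bash
python3 -m pendant '[[[0.25,0.1,0,0,0,6.5,0],[0.25,0.05,0,0,0,7,0],[0.25,0.05,0,0,0,7,0],[0.3,0,0,0,0,7,0]]]' 8; python3 -c "
from h import *
sgn(-161)"
```

```text
time: 22.95
position: [0.6573, -0.1786, 0.1447]
tool_rot: [0.002, -0.158, 0.987, -0.004]
wrist_force: [-0.6, 1.5, 0.0]
opening: 0.006
t 22.95 pos [ 0.6573 -0.1786  0.1447] d cm [-0.05  0.13  0.07] rot deg [-0.49  0.16 -0.81] F [-0.6  1.5  0. ] open 0.006
yaw now 198.2 [ 0.13  0.75  0.19  1.44 -0.15  0.96 -2.47]
```

```bash
python3 -m pendant '[[[0.25,0.1,0,0,0,6,0],[0.25,0.05,0,0,0,6,0],[0.25,0.05,0,0,0,6,0]]]' 8; python3 -c "
from h import *
sgn(-180)"
```

```text
time: 23.25
position: [0.6498, -0.1797, 0.1447]
tool_rot: [0.004, 0.004, 1.0, -0.005]
wrist_force: [-0.7, 0.7, -0.4]
opening: 0.006
t 23.25 pos [ 0.6498 -0.1797  0.1447] d cm [-0.02  0.13  0.07] rot deg [-0.6   0.42 -0.49] F [-0.7  0.7 -0.4] open 0.006
yaw now 179.5 [ 0.08  0.75  0.28  1.47 -0.22  0.95 -2.73]
```

```bash
python3 -m pendant '[[[0.2,0.1,0,0,0,4,0],[0,0,0,0,0,0,0]]]' 8; python3 -c "
from h import *
sgn(-184)"
```

```text
time: 23.45
position: [0.648, -0.1796, 0.1447]
tool_rot: [0.004, 0.041, 0.999, -0.006]
wrist_force: [0.2, 1.0, 0.5]
opening: 0.0061
t 23.45 pos [ 0.648  -0.1796  0.1447] d cm [-0.03  0.13  0.07] rot deg [-0.71  0.52 -0.67] F [0.2 1.  0.5] open 0.0061
yaw now 175.3 [ 0.06  0.75  0.31  1.47 -0.25  0.95 -2.78]
```

The sign is now at about 2.99 rad. I'll open slightly and nudge it the last few degrees to its stop with the trailing finger.

```bash
python3 -m pendant '[[[0,0,0,0,0,0,0.2],[0,0,0,0,0,0,0.2],[0,0,0,0,0,0,0.2],[0.5,-0.1,0,0,0,0,0.2],[0.2,0,0,0,0,0,0.2]]]' 8; python3 -m pendant '[[[0.15,0,0,0,0,0,0.2]]]';python3 -m pendant '[[[0.15,0,0,0,0,0,0.2]]]';python3 -m pendant '[[[0.15,0,0,0,0,0,0.2]]]'; python3 - <<'E'
from h import *
goto((.648,-.1796,.144),-184)
cv2.imwrite("pics/w19.png",read_camera("wrist"))
E
```

```text
time: 23.95
position: [0.6421, -0.1791, 0.1449]
tool_rot: [0.006, 0.038, 0.999, -0.006]
wrist_force: [-0.6, 0.0, -0.1]
opening: 0.0186
time: 24.05
position: [0.6409, -0.1791, 0.145]
tool_rot: [0.006, 0.038, 0.999, -0.006]
wrist_force: [2.1, -0.2, -1.5]
opening: 0.0186
time: 24.15
position: [0.6398, -0.1791, 0.1451]
tool_rot: [0.007, 0.038, 0.999, -0.006]
wrist_force: [1.0, -0.2, -1.3]
opening: 0.0189
time: 24.25
position: [0.6391, -0.1791, 0.1451]
tool_rot: [0.008, 0.038, 0.999, -0.006]
wrist_force: [4.7, -0.6, -3.5]
opening: 0.0184
t 24.25 pos [ 0.6391 -0.1791  0.1451] d cm [-0.89  0.02  0.13] rot deg [-0.68  0.99 -0.3 ] F [ 4.7 -0.6 -3.5] open 0.0184
```

View pics/w19.png

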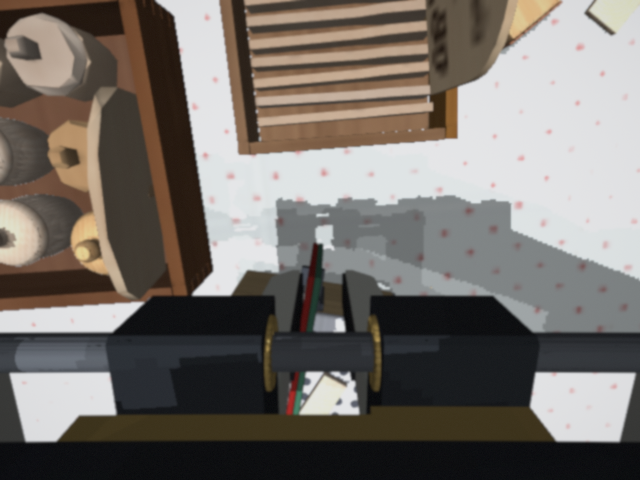

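The force rises to 4.7 N, so the sign is at its stop. In the picture its green side faces the front, which is to the right. I'll back the finger off, rise clear and check.

```bash
python3 -m pendant '[[[-0.6,0,0,0,0,0,0.2],[0,0,-2,0,0,0,0.2],[0,0,-3,0,0,0,0.3],[0,0,-4,0,0,0,0.3],[3,0,-3,0,0,-4,0.3],[4,0,0,0,0,-6,0.3],[4,0,0,0,0,-6,0.3],[4,0,0,0,0,-6,0.3],[0,0,0,0,0,0,0.3],[0,0,0,0,0,0,0.3]]]'; python3 - <<'E'
from h import *
goto((.5,-.15,.25),-184)
cv2.imwrite("pics/w20.png",read_camera("wrist"))
cv2.imwrite("pics/scene20.png",read_camera("scene")[100:330,230:430].repeat(2,0).repeat(2,1))
cv2.imwrite("pics/side20.png",read_camera("side")[130:400,150:470].repeat(2,0).repeat(2,1))
E
```

```text
time: 25.3
position: [0.4865, -0.1873, 0.2683]
tool_rot: [-0.001, -0.162, 0.987, -0.005]
wrist_force: [0.2, 0.2, 0.0]
opening: 0.0279
t 25.3 pos [ 0.4865 -0.1873  0.2683] d cm [-2.48  3.12  1.79] rot deg [-0.55 -0.05 22.69] F [0.2 0.2 0. ] open 0.0279
```

View pics/w20.png

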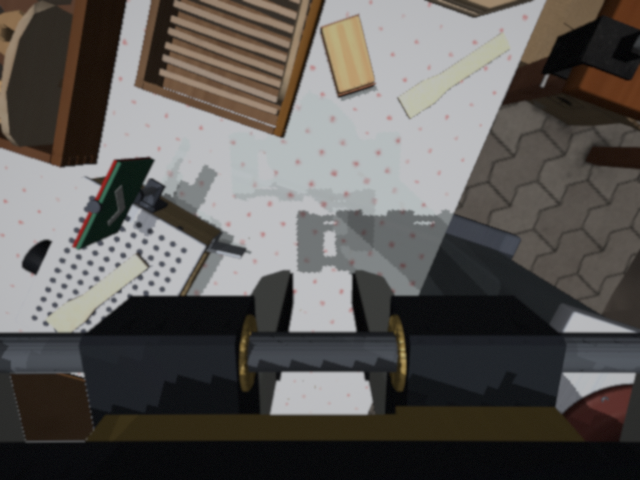

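View pics/scene20.png

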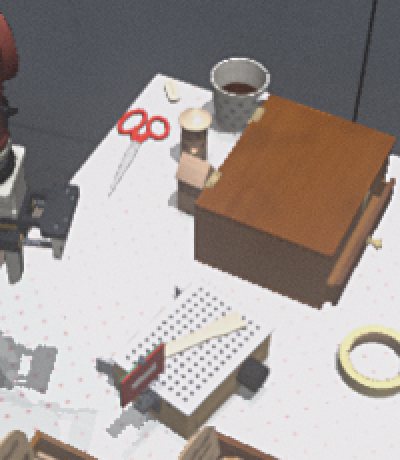

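View pics/side20.png

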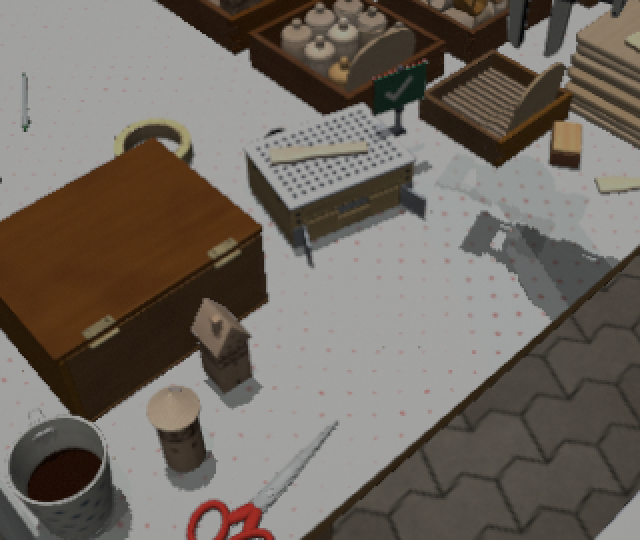

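```bash
python3 - <<'E'
from h import *
W=camera_params("wrist")
A=onz(W,(118,160),.151);B=onz(W,(77,246),.151)
d=B-A; a=np.degrees(np.arctan2(d[1],d[0]))-90
print(A,B,np.linalg.norm(d),tobox((A+B)/2),"yaw",a,"vs box -13.2")
print(get_state()["joint_velocities"].round(3))
E
```

```text
[ 0.64141619 -0.19392093  0.151     ] [ 0.65781533 -0.12191414  0.151     ] 0.07385058830272485 (np.float64(0.07481766783501113), np.float64(-0.10737151113506968)) yaw -12.82996069632037 vs box -13.2
[-0.004  0.012 -0.008 -0.005 -0.003 -0.004  0.005]
```

The sign measures square to the front (yaw -12.8° against the box's -13.2°), the tray looks flush and the bystanders haven't moved. I'm handing the job in.

```bash
python3 -c "
from station import *
print(close_job())"
```

```text
the job is handed in; nothing more can be done
None
```

The tray is home in the bay, the sign shows green squarely to the front, and I handed the job in at about 25 s of the 69 s. The hand-in reports no verdict.

**Tray:** I gripped the wooden front in its notch, turned and slid the tray flat between the guides, then let go and pushed it home with closed fingers. The last check after backing off put the front about 2.5 mm out of the mouth (2 mm is specified). It was parallel and about 1 mm off the middle. I couldn't see the catch itself. I judged that it had snapped in from the tray's depth and from the tray staying put when I let go.

**Sign:** I gripped the plate off-centre, carried it round the arc to about 2.99 rad, and nudged it the rest of the way to its stop. It measured within about 0.4° of square. In the pictures the bystanders looked unmoved, and the arm ended clear of everything.

**What went wrong or disagreed:**
- My first sweep went the wrong way, from a mix-up of axes, but touched nothing.
- The first two pushes stopped about 3 mm short, probably because the upper gripper met the deck edge, at roughly 18–21 N. Tilting the fingertips forward fixed it.
- The scene and side cameras disagreed by about 8 mm, so I relied on the wrist camera. My estimate of the mouth's position was about 5 mm off in depth, so I measured the tray's final depth against the edge above the mouth.

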